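# Make up the guitar and the ukulele parts kits

### The job

Make up the luthier's two kits of parts for gluing. Into the large tray goes the steel-string guitar kit: the belly bridge in the long compartment, the big grooved neck block in the wide one and the plain tail block in the narrow one; into the small tray goes the ukulele kit: the short bridge in the far compartment and the small grooved neck block in the near one. Every part is to lie flat on the floor of its compartment, right side up; leave the spare straight bridge with the pyramid ends where it lies and do not knock over the glue bottle.

Things in the scene. Friction and masses are not known exactly. Their poses are not given: they have to be found in the camera images.
- large_tray: Fixed shallow plywood tray, 218 (x) x 186 (y) x 12 mm high, 3 compartments; floor, walls, dividers 4 mm thick. Origin: centre of underside; x away from robot, y left, z up (turned a little). Inside, mm: LONG, far side: x 11..105, y -89..89, centre (58,0). WIDE, near left: x -105..7, y -9..89, centre (-49,40). NARROW, near right: x -105..7, y -89..-13, centre (-49,-51).
- small_tray: Fixed shallow plywood tray, 168 (x) x 118 (y) x 12 mm high, 2 compartments; floor, walls, divider 4 mm thick. Origin: centre of underside; x away from robot, y left, z up (turned a little). Inside, mm: FAR: x 4..80, y -55..55, centre (42,0). NEAR: x -80..0, y -55..55, centre (-40,0).
- neck_block_c (a point): Guitar neck block: largest wooden block, mid-brown, 92 long (y) x 56 wide (x) x 30 mm high; 20 mm wide, 12 mm deep groove along its whole top with two steel-rimmed bolt holes. Loose, flat on the bench, groove up, 90 g. Given point: its centre, half-way up. Axes: y along its length, x across its width, z up.
- tail_block_c (a point): Guitar tail block: plain mid-brown wooden block, no groove, 70 long (y) x 40 wide (x) x 20 mm high, one dark 13 mm round hole in the middle of its top. Loose, flat on the bench, 35 g. Given point: its centre, half-way up. Axes: y along its length, x across its width, z up.
- belly_bridge_c (a point): Steel-string belly bridge: flat dark wooden bar, 152 long (y), 10 mm high; its middle 66 mm swells towards +x, so is 38 wide (x -19..19 mm); wings 26 wide, 6 thick; white saddle strip 2.5 mm proud, six pin holes. Loose, flat on the bench, 35 g. Given point: centre of the 152 x 38 x 10 mm outline. y along its length, x across, z up.
- pyramid_bridge_c (a point): Spare bridge, in neither kit: dark wooden bar, straight sides, 150 long (y) x 26 wide (x) x 10 mm high, each end cut to a small square pyramid; white saddle strip, six pin holes. Loose, flat on the bench. Given point: its centre, half-way up. Axes: y along its length, x across its width, z up.
- uke_block_c (a point): Ukulele neck block: small mid-brown wooden block, 50 long (y) x 34 wide (x) x 24 mm high, 10 mm wide, 8 mm deep groove along its whole top, one 7 mm hole in the groove. Loose, flat on the bench, groove up, 30 g. Given point: its centre, half-way up. Axes: y along its length, x across its width, z up.
- uke_bridge_c (a point): Ukulele bridge: short dark wooden bar, 84 long (y) x 22 wide (x) x 9 mm high in its middle 54 mm, ends 5 mm thick, white saddle strip, four small holes. Loose, flat on the bench, 15 g. Given point: its centre, half-way up. Axes: y along its length, x across its width, z up.
- glue_bottle_c (a point): Standing white glue bottle, 52 mm in diameter, 140 mm high, beyond the stock parts. Given point: on its axis, 70 mm above the bench; z up.
There are look-alikes about, which are no part of the job. Of the things that look like the part that bears glue_bottle_c, the largest one is meant.

How it is judged (in metres and radians):
At the end, for the whole second after the job is handed in: Guitar bridge, neck and tail block in the large tray's long, wide and narrow compartments, ukulele bridge and block in the small tray's far and near ones, each flat on the floor (3 mm, 0.06 rad), inside the walls, at rest; spare bridge within 25 mm of its start, glue bottle upright (0.1 rad) (x of belly_bridge_c in the frame of large_tray between 0.028 and 0.088 m and y of belly_bridge_c in the frame of large_tray between -0.015 and 0.015 m and z of belly_bridge_c in the frame of large_tray between 0.006 and 0.012 m and angle between each of belly_bridge_c, neck_block_c, tail_block_c, uke_bridge_c, uke_block_c's own z axis and vertical below 0.06 rad and linear speed of each of belly_bridge, neck_block, tail_block, uke_bridge, uke_block below 0.02 m/s and x of neck_block_c in the frame of large_tray between -0.079 and -0.019 m and y of neck_block_c in the frame of large_tray between 0.017 and 0.063 m and z of neck_block_c in the frame of large_tray between 0.016 and 0.022 m and x of tail_block_c in the frame of large_tray between -0.087 and -0.011 m and y of tail_block_c in the frame of large_tray between -0.071 and -0.031 m and z of tail_block_c in the frame of large_tray between 0.011 and 0.017 m and x of uke_bridge_c in the frame of small_tray between 0.013 and 0.071 m and y of uke_bridge_c in the frame of small_tray between -0.015 and 0.015 m and z of uke_bridge_c in the frame of small_tray between 0.0055 and 0.0115 m and x of uke_block_c in the frame of small_tray between -0.065 and -0.015 m and y of uke_block_c in the frame of small_tray between -0.04 and 0.04 m and z of uke_block_c in the frame of small_tray between 0.013 and 0.019 m and distance of pyramid_bridge_c from where it was at the start of the episode below 0.025 m and angle between glue_bottle_c's own z axis and vertical below 0.1 rad); the robot touches nothing.
It fails at once if the spare pyramid bridge is moved more than 40 mm (distance of pyramid_bridge_c from where it was at the start of the episode above 0.04 m).
It fails at once if the glue bottle is knocked over (angle between glue_bottle_c's own z axis and vertical above 0.6 rad).
It also fails if it takes over 112 s, if anything falls off the work surface, if the arm or the gripper's body presses on something with over 40 N, if the wrist force passes 120 N, or if a joint passes its speed limit or range.

### The arm

A 6-joint arm with a two-finger parallel gripper is mounted at the origin on the work surface. World frame = base frame: x ahead of the robot, y to its left, z up, the work surface at z = 0. Lengths are in m, angles in degrees, forces in N, time in s.
With the tool pointing down it reaches from about 0.35 to 0.975 m from the base axis. Payload 17.4 kg.
Tool frame: the origin (TCP) lies at the very end of the fingers, on their centre line; the grasp point (between the pads) lies 19 mm behind it; z points along the fingers, y is the direction in which the jaws open and shut (so a half turn about z gives the same grasp; the last joint's range is limited). The gripper opens to 85 mm and grips with 20 to 120 N. Pads are 22 mm wide; open, the fingers measure 114 mm over their backs; the gripper's body (76 mm by 85 mm) begins 54 mm behind the grasp point. The pads swing forward as they close: fully open they stand 13 mm farther back than shut.
Start: joints at [64.641, 6.646, 82.598, -0, 90.757, -2.166], TCP at [0.266, 0.62, 0.231] pointing down, gripper open.
Joint ranges: [-162.19, 162.19], [-47.58, 125.68], [4.15, 143.07], [-65.23, 245.23], [0.69, 171.88], [-170.13, 170.13]. Speed limits (degrees/s): [108.29, 108.29, 127.2, 180, 180, 180].

### API

Orientations are given as [roll, pitch, yaw] about the fixed x, y, z axes, in that order (R = Rz(yaw) Ry(pitch) Rx(roll)).
In Python, from workcell import bot, get_image, calibration, workorder, silhouettes, tip_of gives the robot as it stands.
- The arm moves only by the shell command python3 -m handwheel 'ROWS' [OPENING]. ROWS is JSON, one flat list of numbers, 6 for each row, row after row: the shift along the tool's x, y, z in cm, then the turn, a rotation vector about the tool's x, y, z in rad. A call has 1 to 12 rows; each row shifts and turns the commanded pose from where the row before left it, along the tool's axes as they then stand; what a row does not reach is not made up. A row lasts 1/8 s, in which the tool goes at most 62.5 mm and 10.7 degrees, less where a joint would pass 70% of its speed; a pose out of reach is approached as far as the arm can. A call is refused whole if a number of a shift passes 6.25 or a number of a turn 0.188, either way. A call with a gripper value outside its range is refused whole. OPENING is the finger opening in cm, from 0 to 8.54, set as the call begins (- or left out, the last holds). The fingers move at their own pace and stop on an object; the grip force is fixed at half the most. Time passes only in rows, so rows that do not move let the fingers close. It gives the time, the measured TCP pose, the force and the opening at its end, in the units of the state.
- bot.read_state(): the state, without advancing time (a new reading comes with each control period).
- get_image(name): name is "side" or "top" or "wrist"; returns (picture, depth): 480x640x3 uint8, red, green, blue; 480x640 float32, m along the optical axis (not along the pixel's ray), 0 where there is no reading.
- calibration(name): a dict with "K" (3x3 intrinsics, pixels), "cam_to_world" (4x4, takes a point from camera to world coordinates); the wrist camera has in their place "mount" (4x4, takes a point from camera to tool coordinates, whose origin is the TCP and whose axes are the flange's). Camera axes: x right, y down, z forward; pixel columns grow to the right and rows downward; lengths in m; the calibration is good to about 2 mm. A picture is of the moment at which its call begins: read the wrist's pose just before it. calibration takes no time and is no camera call.
- workorder.job_done(): hands the job in, once; it reports no verdict.
Trained networks look in the newest picture that a camera, given by its name, has taken for a name from the list of things; names that differ only in an ending like _2 or _b are one class to them, and where a whole thing is asked for, a point or a joint stands for the part that bears it (a point fixed in the world has none). Each returns a list of dicts, best first, with "conf" (0 to 1); they miss things now and then, are a little off and sometimes report something else, mostly with a low value. They report only what shows in the picture. A call takes as long as a camera call. They do not tell look-alikes from the thing itself.
- silhouettes(camera, query): "mask" (480x640 bool, what is visible of it) and "extent" ([left, top, width, height] in pixels, round what is visible of it).
- tip_of(camera, query): "point" ([column, row] in pixels: a listed point, or the origin of a listed thing).
The state is a dict: "time_s": time; "qpos": joint angles; "joint_vel": joint speeds; "effort": joint torques, N m; "position": TCP position; "tcp_rot": TCP orientation; "contact_force": force on the tool from outside, world axes, zero at the start; "wrist_torque": the same for the moment, N m; "grip_width": opening from 0.0 (shut) to 1.0 (fully open).
Only numpy, scipy, OpenCV 4.12 (cv2) and the standard library are available. Lean on these libraries where they do the work, as an engineer would, in place of code of your own. Each camera call takes 0.05 s, during which the arm holds its last target.

## Working session

There is one attempt and no reset: what is moved stays moved. The work goes in short steps, Python scripts to look and compute and a shell command to move; the robot and the scene stay as the last step left them, time stands still between calls to the robot, and variables do not carry over. Pictures are saved under pics/ and viewed, and the job is handed in when it is done.

```bash
ls -la; mkdir -p pics
python3 - <<'E'
from workcell import bot,get_image,calibration
import cv2,numpy as np
print(bot.read_state())
for n in ["top","side","wrist"]:
    im,d=get_image(n); cv2.imwrite(f"pics/{n}0.png",im[:,:,::-1]); np.savez(f"pics/{n}0.npz",im=im,d=d)
    print(n,calibration(n))
E
```

```text
total 12
drwxr-xr-x  3 agent agent 4096 Dec  7 15:30 .
drwxr-xr-x 23 root  root  4096 Dec  7 15:30 ..
drwxr-xr-x  2 agent agent 4096 Dec  7 15:30 pics
{'time_s': 0.0, 'qpos': array([ 6.46412763e+01,  6.67217044e+00,  8.26375029e+01,  2.57193597e-03,
        9.07558082e+01, -2.16547978e+00]), 'joint_vel': array([ 0.01224258,  0.0294609 ,  0.01420998, -0.03635867,  0.01979409,
       -0.02653405]), 'effort': array([ 2.37884087e-03, -7.32000804e+01, -6.32490706e+01, -1.54056215e-05,
        6.62537714e-03,  2.16533249e-05]), 'position': array([0.26574441, 0.62026882, 0.23056613]), 'tcp_rot': array([-1.79934662e+02, -5.04418139e-03,  1.56806786e+02]), 'contact_force': array([0.35286887, 0.01709797, 0.1980618 ]), 'wrist_torque': array([ 0.02254954, -0.04811714, -0.02555394]), 'grip_width': 1.0027077415518202}
top {'K': array([[597.76098946,   0.        , 309.83891703],
       [  0.        , 597.76098946, 254.65430759],
       [  0.        ,   0.        ,   1.        ]]), 'cam_to_world': array([[-0.00756763, -0.98611003,  0.16592088,  0.41218391],
       [-0.99971681,  0.01120452,  0.02099
[... 388 characters left out ...]
     [-0.04554618, -0.68946737,  0.72288332, -0.57825239],
       [-0.0120977 , -0.72320053, -0.69053214,  0.65878241],
       [ 0.        ,  0.        ,  0.        ,  1.        ]])}
wrist {'K': array([[330.50646861,   0.        , 323.06777133],
       [  0.        , 330.50646861, 239.76125958],
       [  0.        ,   0.        ,   1.        ]]), 'mount': array([[ 4.94989594e-04, -9.61980521e-01, -2.73117614e-01,
         6.94782878e-02],
       [ 9.99999866e-01,  4.35499445e-04,  2.78442474e-04,
         4.16652346e-05],
       [-1.48913667e-04, -2.73117716e-01,  9.61980609e-01,
        -1.42579184e-01],
       [ 0.00000000e+00,  0.00000000e+00,  0.00000000e+00,
         1.00000000e+00]])}
```

View pics/top0.png

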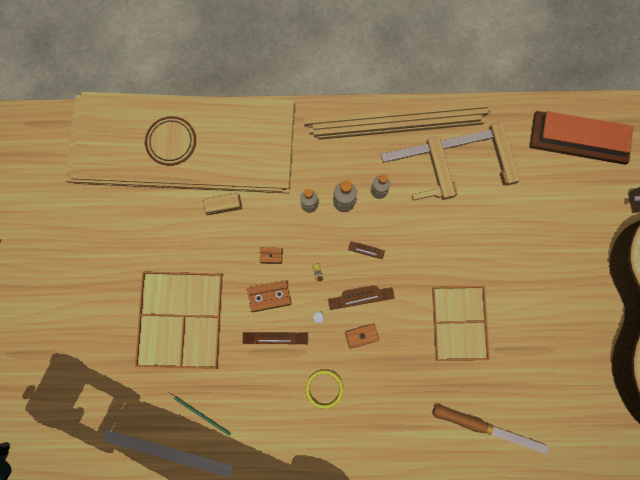

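View pics/side0.png

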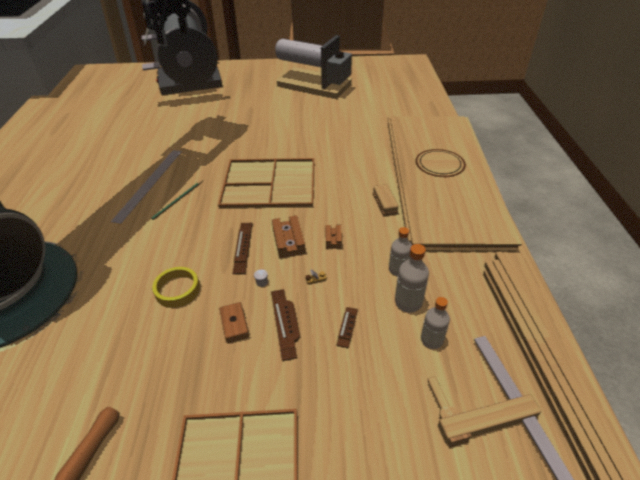

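```bash
cat > h.py <<'E'
import numpy as np,cv2
from workcell import bot,get_image,calibration,silhouettes,tip_of
def w(cam,uv,z):
    c=calibration(cam);K=c["K"];T=c["cam_to_world"]
    r=T[:3,:3]@np.linalg.inv(K)@np.array([uv[0],uv[1],1.]);o=T[:3,3]
    return o+r*(z-o[2])/r[2]
E
python3 - <<'E'
from h import *
im,d=get_image("top")
hs=dict(large_tray=.0,small_tray=.0,neck_block_c=.015,tail_block_c=.01,belly_bridge_c=.005,pyramid_bridge_c=.005,uke_block_c=.012,uke_bridge_c=.0045,glue_bottle_c=.07)
for k,z in hs.items():
    t=tip_of("top",k)
    for q in t: print(k,round(q["conf"],2),np.round(q["point"],1),np.round(w("top",q["point"],z),4))
    for q in silhouettes("top",k):
        m=q["mask"].astype(np.uint8);cs,_=cv2.findContours(m,0,2);c=max(cs,key=cv2.contourArea)
        r=cv2.minAreaRect(c);print("   sil",round(q["conf"],2),q["extent"],np.round(r[0],1),np.round(r[1],1),round(r[2],1))
E
```

```text
large_tray 0.93 [183.2 323.7] [0.4863 0.3111 0.    ]
   sil 0.6 [137.4, 269.8, 82.8, 101.3] [178.4 319.1] [85.1 98.5] 1.8
small_tray 0.71 [458.  325.9] [ 0.4758 -0.3205  0.    ]
   sil 0.56 [431.3, 288.0, 56.4, 75.0] [460.  322.7] [75.2 53.4] 87.1
neck_block_c 0.75 [267.  295.4] [0.5485 0.1159 0.015 ]
tail_block_c 0.83 [363.8 335.3] [ 0.4559 -0.1043  0.01  ]
   sil 0.69 [347.4, 326.2, 29.8, 21.5] [361.8 335.9] [17.2 30.9] 77.5
belly_bridge_c 0.79 [361.8 294.4] [ 0.5496 -0.1022  0.005 ]
   sil 0.56 [328.7, 284.7, 64.7, 24.7] [360.1 295.5] [16.8 65.6] 79.8
pyramid_bridge_c 0.68 [274. 337.] [0.4539 0.1004 0.005 ]
pyramid_bridge_c 0.26 [271.4 256.1] [0.6415 0.107  0.005 ]
   sil 0.69 [240.8, 330.4, 67.9, 13.7] [274.5 337.3] [12.5 65.1] 88.9
uke_block_c 0.77 [272.3 256.9] [0.6385 0.1042 0.012 ]
   sil 0.56 [260.6, 250.4, 20.8, 12.4] [270.  255.5] [15. 22.] 90.0
uke_bridge_c 0.64 [367.5 252.2] [ 0.6483 -0.1177  0.0045]
   sil 0.6 [348.3, 242.1, 34.1, 16.8] [365.6 249.5] [35.4  9.7] 15.3
glue_bottle_c 0.64 [380.2 184.6] [ 0.7921 -0.145   0.07  ]
glue_bottle_c 0.59 [307.  197.7] [0.7638 0.021  0.07  ]
glue_bottle_c 0.4 [458.6 322.7] [ 0.4794 -0.3065  0.07  ]
   sil 0.72 [333.2, 181.1, 24.8, 32.9] [344. 196.] [30. 22.] 90.0
   sil 0.69 [296.1, 187.3, 22.2, 24.0] [308. 200.] [22. 18.] 90.0
   sil 0.66 [371.2, 172.4, 17.2, 26.0] [379.9 185.9] [17.4 24.7] 18.4
```

Run:
```python
from h import *
z=np.load("pics/top0.npz");im=z["im"];d=z["d"]
c=im[235:370,230:405,::-1];cv2.imwrite("pics/crop1.png",cv2.resize(c,None,fx=4.4,fy=4.4,interpolation=2))
c=calibration("top");K=c["K"];T=c["cam_to_world"]
v,u=np.mgrid[0:480,0:640]
P=np.stack([(u-K[0,2])*d/K[0,0],(v-K[1,2])*d/K[1,1],d],-1)@T[:3,:3].T+T[:3,3]
Z=P[...,2]
for (r,cc) in [(330,160),(300,200),(310,460),(310,320),(296,267),(336,370),(338,290),(297,350),(256,264)]:
    print(r,cc,Z[r-1:r+2,cc-1:cc+2].round(4).tolist())
reg=np.zeros_like(Z);reg[150:390,230:405]=1
m=((Z>.004)&(reg>0)).astype(np.uint8)
n,l,s,_=cv2.connectedComponentsWithStats(m)
for i in range(1,n):
    if s[i,4]>25:
        q=P[l==i];xy=q[:,:2].astype(np.float32);r=cv2.minAreaRect(xy);print(s[i],np.round(r[0],4),np.round(r[1],4),round(r[2],1),"zmax",np.percentile(q[:,2],[50,90,100]).round(4))
```

```text
330 160 [[0.0051, 0.0015, 0.0038], [0.0001, -0.0004, 0.0072], [0.0056, 0.0055, 0.0026]]
300 200 [[0.0064, 1.3822, 0.0021], [0.003, 0.0049, 0.0005], [0.0049, 0.0048, 0.0058]]
310 460 [[0.004, 0.0074, 0.002], [0.0034, 0.0018, 0.0003], [0.0012, 0.007, 0.007]]
310 320 [[-0.0019, -0.003, -0.0006], [0.0043, 0.0008, -0.0029], [0.0034, 0.0073, 0.0011]]
296 267 [[0.0289, 0.0174, 0.0172], [0.0151, 0.0166, 0.0174], [0.0185, 0.0241, 0.012]]
336 370 [[0.0174, 0.0194, 0.0174], [0.0214, 0.0199, 0.0206], [0.0169, 0.0201, 0.0223]]
338 290 [[0.0063, 0.0142, 0.0093], [0.0102, 0.0097, 0.0052], [0.012, 0.0087, 0.0118]]
297 350 [[0.0064, 0.0136, 0.0104], [0.0074, 0.0146, 0.0092], [0.0091, 0.008, 0.0108]]
256 264 [[0.0168, 0.017, 0.0148], [0.0144, 0.02, 0.0209], [0.0219, 0.025, 0.0254]]
[ 230  150   62   43 2497] [0.6533 0.1037] [0.5119 0.1559] 8.8 zmax [0.0236 0.0274 1.3822]
[381 150  24  13 206] [ 0.6618 -0.0894] [0.0522 0.5199] 67.1 zmax [0.0149 0.0187 1.3822]
[370 174  20  25 357] [ 0.6146 -0.0923] [0.0398 0.4336] 73.5 zmax [0.0701 0.1052 1.3822]
[332 180  28  32 606] [ 0.6141 -0.0295] [0.0574 0.4012] 
[... 304 characters left out ...]
7  25  19 352] [0.5327 0.0658] [0.2815 0.0571] 21.5 zmax [0.0216 0.0269 1.3822]
[310 262  14  20 126] [ 0.5208 -0.0099] [0.2158 0.0248] 7.8 zmax [0.014  0.0246 1.3822]
[ 245  279   46   33 1060] [0.4884 0.0829] [0.2214 0.1022] 26.6 zmax [0.0275 0.0329 1.3822]
[328 285  67  24 899] [ 0.5165 -0.0693] [0.0924 0.2191] 38.5 zmax [0.0094 0.0137 1.3822]
[310 310  14  14 116] [0.5    0.0018] [0.0298 0.0276] 44.5 zmax [0.022  0.0257 0.0298]
[345 322  34  27 559] [ 0.4476 -0.0705] [0.0435 0.1324] 17.8 zmax [0.0198 0.0237 1.3822]
[241 331  70  15 696] [0.4477 0.079 ] [0.191  0.0439] 81.7 zmax [0.0093 0.0135 1.3822]
[305 369  39  21 222] [ 0.3596 -0.013 ] [0.0851 0.0433] 89.6 zmax [0.0232 0.0279 0.0315]
```

View pics/crop1.png

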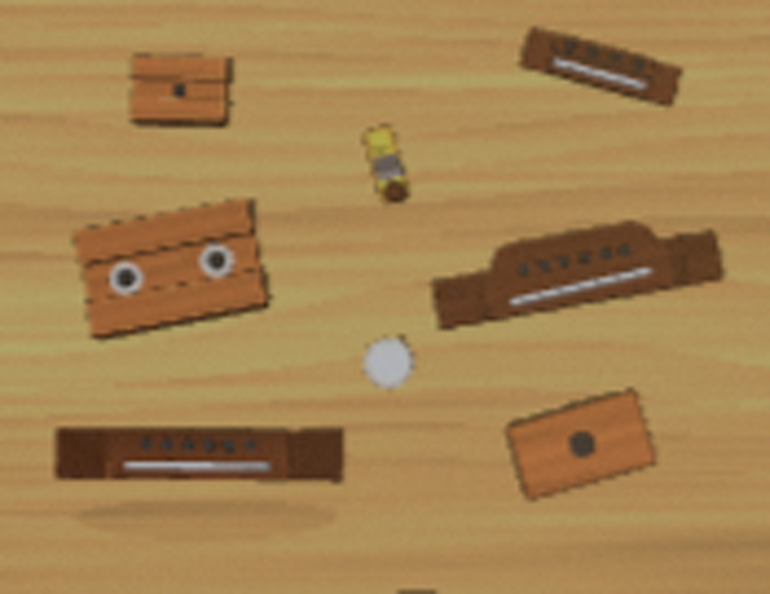

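View pics/wrist0.png

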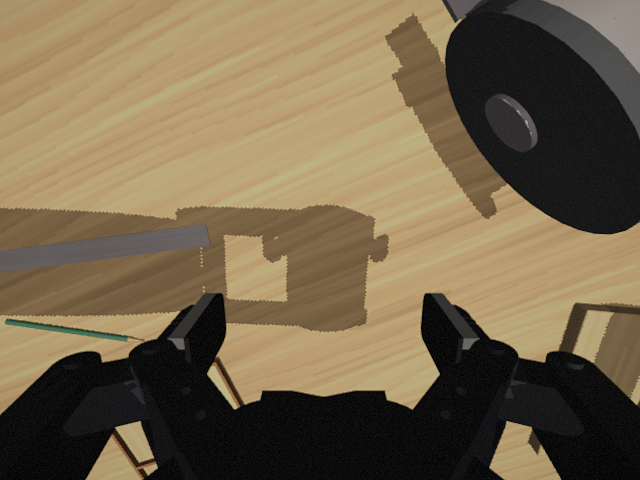

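```bash
cat > fit.py <<'E'
from h import *
from scipy.optimize import minimize
z=np.load("pics/top0.npz");im=z["im"]
S=4
def proj(P):
    c=calibration("top");K=c["K"];T=np.linalg.inv(c["cam_to_world"])
    q=(P@T[:3,:3].T+T[:3,3])@K.T;return q[:,:2]/q[:,2:]
def box(a,b,h,z0=0):return [np.array([[sx*a/2,sy*b/2,z0+k*h] for sx in(-1,1) for sy in(-1,1) for k in(0,1)])]
parts=dict(neck=(box(.056,.092,.03),(.5485,.1159,.15)),tail=(box(.040,.070,.02),(.456,-.104,.2)),
 ub=(box(.034,.050,.024),(.6385,.104,0)),ubr=([box(.022,.054,.009)[0],box(.022,.084,.005)[0]],(.648,-.1177,-.25)),
 belly=([np.array([[-.019,s*.076,k*.006] for s in(-1,1) for k in(0,1)]+[[.007,s*.076,k*.006] for s in(-1,1) for k in(0,1)]),
   np.array([[-.019,s*.033,k*.01] for s in(-1,1) for k in(0,1)]+[[.019,s*.026,k*.01] for s in(-1,1) for k in(0,1)]+[[.012,s*.033,k*.01] for s in(-1,1) for k in(0,1)])],(.5496,-.1022,.17)),
 pyr=([box(.026,.150,.005)[0],box(.026,.11,.01)[0]],(.454,.1,0)),
 large=(box(.218,.186,.012),(.486,.311,-.02)),small=(box(.168,.118,.012),(.476,-.32,.02)))
f=im.astype(float);ratio=f[...,0]/(f[...,1]+1)
def sil(hulls,p,x0,y0,w,h):
    c,s=np.cos(p[2]),np.sin(p[2]);m=np.zeros((h*S,w*S),np.uint8)
    for H in hulls:
        X=H.copy();X[:,0]=p[0]+c*H[:,0]-s*H[:,1];X[:,1]=p[1]+s*H[:,0]+c*H[:,1]
        q=((proj(X)-[x0,y0]+.5)*S-.5)
        cv2.fillConvexPoly(m,np.round(cv2.convexHull(q.astype(np.float32))*16).astype(np.int32),255,shift=4)
    return cv2.resize(m,(w,h),interpolation=cv2.INTER_AREA)/255.
if __name__=="__main__":
  vis=cv2.resize(im[:,:,::-1],None,fx=S,fy=S,interpolation=2)
  for k,(H,p0) in parts.items():
    q=proj(np.array([[p0[0],p0[1],.01]]))[0]
    R=70 if k in("large","small") else 42
    x0,y0=int(q[0])-R,int(q[1])-R;w_=h_=2*R
    sub=f[y0:y0+h_,x0:x0+w_];g=sub.sum(2);rt=ratio[y0:y0+h_,x0:x0+w_]
    bg=np.median(rt)
    m=(rt>1.52).astype(np.uint8) if k not in("large","small") else (rt>1.5).astype(np.uint8)
    if k=="neck":pass
    cs,_=cv2.findContours(m,0,2)
    # keep contour nearest centre w/ area
    best=max(cs,key=cv2.contourArea) if R==70 else min([c for c in cs if cv2.contourArea(c)>100],key=lambda c:np.linalg.norm(c.mean((0,1))-R))
    mm=np.zeros_like(m);cv2.drawContours(mm,[best],-1,1,-1)
    mf=cv2.GaussianBlur(mm.astype(float),(0,0),.6)
    cost=lambda p:((cv2.GaussianBlur(sil(H,p,x0,y0,w_,h_),(0,0),.6)-mf)**2).sum()
    bst=None
    for dy in(-.08,0,.08):
      for dx in(-.005,.005):
        s0=np.array([p0[0]+dx,p0[1],p0[2]+dy]);r=minimize(cost,s0,method="Nelder-Mead",options=dict(initial_simplex=[s0,s0+[.006,0,0],s0+[0,.006,0],s0+[0,0,.06]],xatol=1e-5,maxiter=200))
        if bst is None or r.fun<bst.fun:bst=r
    p=bst.x;print(k,p[:2].round(4),"yaw",np.degrees(p[2]).round(2),"cost",round(bst.fun,1),"area",mm.sum(),"model",sil(H,p,x0,y0,w_,h_).sum().round())
    ss=(sil(H,p,x0,y0,w_,h_)>.5).astype(np.uint8);big=cv2.resize(ss,None,fx=S,fy=S,interpolation=0)
    c2,_=cv2.findContours(big,0,2);cv2.drawContours(vis,[c+[x0*S,y0*S] for c in c2],-1,(255,0,0),1)
  v=vis[235*S:375*S,120*S:500*S];cv2.imwrite("pics/fit.png",cv2.resize(v,(800,int(800*v.shape[0]/v.shape[1]))))
E
python3 fit.py
python3 - <<'E'
from h import *
im,d=get_image("wrist");c=calibration("wrist");K=c["K"];T=c["mount"]
v,u=np.mgrid[0:480,0:640]
P=np.stack([(u-K[0,2])*d/K[0,0],(v-K[1,2])*d/K[1,1],d],-1)@T[:3,:3].T+T[:3,3]
for y in range(290,350,8):
    print(y,[tuple((P[y,x]*1000).round(0)) for x in(195,205,215,432,442,452)])
E
```

```text
neck [0.5477 0.1115] yaw 10.67 cost 65.7 area 929 model 1069.0
tail [ 0.4551 -0.0995] yaw 15.99 cost 31.8 area 492 model 572.0
ub [0.6432 0.1076] yaw -0.33 cost 66.2 area 249 model 364.0
290 [(np.float64(-101.0), np.float64(-157.0), np.float64(231.0)), (np.float64(-100.0), np.float64(-145.0), np.float64(230.0)), (np.float64(-101.0), np.float64(-133.0), np.float64(231.0)), (np.float64(-101.0), np.float64(134.0), np.float64(232.0)), (np.float64(-102.0), np.float64(147.0), np.float64(233.0)), (np.float64(-101.0), np.float64(159.0), np.float64(233.0))]
298 [(np.float64(-112.0), np.float64(-159.0), np.float64(232.0)), (np.float64(11.0), np.float64(-47.0), np.float64(-22.0)), (np.float64(69.0), np.float64(0.0), np.float64(-143.0)), (np.float64(11.0), np.float64(43.0), np.float64(-22.0)), (np.float64(11.0), np.float64(47.0), np.float64(-23.0)), (np.float64(-111.0), np.float64(160.0), np.float64(231.0))]
306 [(np.float64(11.0), np.float64(-49.0), np.float64(-28.0)), (np.float64(11.0), np.float64(-45.0), np.float64(-29.0)), (np.float64(9.0), np.float64(-43.0), np.float64(-24.0)), (np.float64(
[... 1594 characters left out ...]
at64(-47.0)), (np.float64(1.0), np.float64(-42.0), np.float64(-40.0)), (np.float64(-6.0), np.float64(-42.0), np.float64(-29.0)), (np.float64(-7.0), np.float64(43.0), np.float64(-28.0)), (np.float64(0.0), np.float64(43.0), np.float64(-38.0)), (np.float64(6.0), np.float64(43.0), np.float64(-47.0))]Traceback (most recent call last):
  File "fit.py", line 35, in <module>
    best=max(cs,key=cv2.contourArea) if R==70 else min([c for c in cs if cv2.contourArea(c)>100],key=lambda c:np.linalg.norm(c.mean((0,1))-R))
                                                   ~~~^^^^^^^^^^^^^^^^^^^^^^^^^^^^^^^^^^^^^^^^^^^^^^^^^^^^^^^^^^^^^^^^^^^^^^^^^^^^^^^^^^^^^^^^
ValueError: min() iterable argument is empty
```

```bash
python3 - <<'E'
from h import *
z=np.load("pics/top0.npz");f=z["im"].astype(float)
for n,(r,c) in dict(bench=(320,300),neck=(290,255),neckside=(307,285),ubr=(250,366),ubrdark=(256,380),pyr=(338,246),rim=(320,220),rimn=(366,180),shadow=(352,270),ub=(249,265),belly=(303,335),floor=(300,190)).items(): print(n,f[r,c],(f[r,c,0]/(f[r,c,1]+1)).round(2))
E
sed -i 's/m=(rt>1.52).*/a=sub[...,0]\/(sub[...,1]+1);m=((rt>1.42)|(g<190)).astype(np.uint8); m=cv2.morphologyEx(m,cv2.MORPH_CLOSE,np.ones((3,3),np.uint8))/' fit.py; python3 fit.py
```

```text
bench [176. 141.  88.] 1.24
neck [159.  99.  55.] 1.59
neckside [176. 152.  94.] 1.15
ubr [106.  75.  52.] 1.39
ubrdark [103.  64.  38.] 1.58
pyr [77. 44. 27.] 1.71
rim [149. 127.  78.] 1.16
rimn [158.  99.  54.] 1.58
shadow [164. 125.  78.] 1.3
ub [166. 106.  60.] 1.55
belly [98. 62. 36.] 1.56
floor [175. 162. 103.] 1.07
neck [0.5476 0.1116] yaw 10.76 cost 20.5 area 1001 model 1069.0
tail [ 0.455  -0.0991] yaw 15.74 cost 14.2 area 525 model 573.0
ub [0.642  0.1082] yaw -0.27 cost 7.3 area 338 model 364.0Traceback (most recent call last):
  File "fit.py", line 42, in <module>
    s0=np.array([p0[0]+dx,p0[1],p0[2]+dy]);r=minimize(cost,s0,method="Nelder-Mead",options=dict(initial_simplex=[s0,s0+[.006,0,0],s0+[0,.006,0],s0+[0,0,.06]],xatol=1e-5,maxiter=200))
                                             ~~~~~~~~^^^^^^^^^^^^^^^^^^^^^^^^^^^^^^^^^^^^^^^^^^^^^^^^^^^^^^^^^^^^^^^^^^^^^^^^^^^^^^^^^^^^^^^^^^^^^^^^^^^^^^^^^^^^^^^^^^^^^^^^^^^^^^^^^
    res = _minimize_neldermead(fun, x0, args, callback, bounds=bounds,
                               **options)
    fxcc = func(xcc)
    fx = function(np.copy(x), *(wrapper_args + args))
  File "fit.py", line 38, in <lambda>
    cost=lambda p:((cv2.GaussianBlur(sil(H,p,x0,y0,w_,h_),(0,0),.6)-mf)**2).sum()
                                     ~~~^^^^^^^^^^^^^^^^^
  File "fit.py", line 20, in sil
    q=((proj(X)-[x0,y0]+.5)*S-.5)
        ~~~~^^^
  File "fit.py", line 6, in proj
    c=calibration("top");K=c["K"];T=np.linalg.inv(c["cam_to_world"])
ValueError: time passes only in moves, steps and waits
```

Calibration polled too often; cache it.

```bash
sed -i 's/^def w(cam/from functools import lru_cache\n_cal=calibration\ncalibration=lru_cache(None)(_cal)\ndef w(cam/' h.py; python3 fit.py
```

```text
neck [0.5476 0.1116] yaw 10.76 cost 20.5 area 1001 model 1069.0
tail [ 0.455  -0.0991] yaw 15.74 cost 14.2 area 525 model 573.0
ub [0.642  0.1082] yaw -0.27 cost 7.3 area 338 model 364.0
ubr [ 0.654  -0.1144] yaw -16.52 cost 23.4 area 301 model 365.0
belly [ 0.5473 -0.0987] yaw 9.68 cost 49.6 area 870 model 922.0
pyr [0.4518 0.0984] yaw -0.53 cost 11.4 area 716 model 772.0
large [0.4961 0.3198] yaw -2.03 cost 24.1 area 7747 model 7823.0
small [ 0.4825 -0.3244] yaw 0.65 cost 41.3 area 3878 model 3996.0
```

View pics/fit.png

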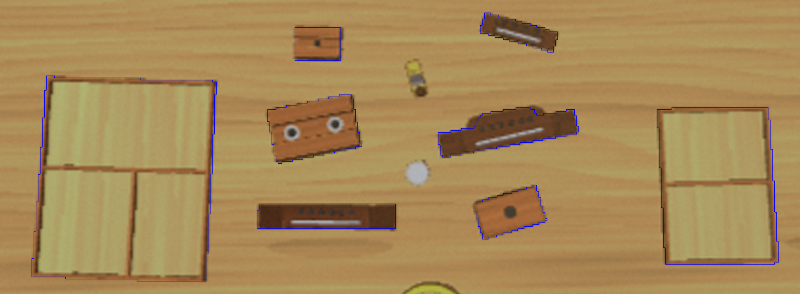

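```bash
cat > go.py <<'E'
import sys
from h import *
from scipy.spatial.transform import Rotation as R
# usage: go.py x y z yaw : total turn about tool z, then shift in tool axes after the turn
x,y,z,yaw=map(float,sys.argv[1:5])
s=bot.read_state();p=np.array(s["position"]);r=R.from_euler("xyz",s["tcp_rot"],degrees=True)
t=R.from_euler("xyz",[180,0,yaw],degrees=True)
if len(sys.argv)<6:
    d=(yaw-s["tcp_rot"][2]+90)%180-90
    t=R.from_euler("xyz",[180,0,s["tcp_rot"][2]+d],degrees=True)
rv=(r.inv()*t).as_rotvec();sh=t.inv().apply(np.array([x,y,z])-p)*100
print("t",round(s["time_s"],2),"pos",p.round(4),"rot",s["tcp_rot"].round(2),"q6",s["qpos"][5].round(1),"F",s["contact_force"].round(1),"grip",round(s["grip_width"]*85.4,1))
print("turn",rv.round(4),"shift cm",sh.round(2),"len",np.linalg.norm(sh).round(2), "shift in present axes",(r.inv().apply(np.array([x,y,z])-p)*100).round(2))
E
python3 go.py .5476 .1116 .15 100.76
```

```text
t 1.15 pos [0.2659 0.6204 0.2313] rot [-180.      0.    156.81] q6 -2.2 F [ 0.6  0.6 -0.6] grip 85.8
turn [-0.      0.      0.9782] shift cm [-55.25  18.18   8.13] len 58.73 shift in present axes [-45.94 -35.67   8.13]
```

```bash
python3 -m handwheel '[0,0,0.5,0,0,0.163, 0,0,0.5,0,0,0.163, 0,0,0.5,0,0,0.163, 0,0,0.5,0,0,0.163, 0,0,0.5,0,0,0.163, 0,0,0.5,0,0,0.163]'; python3 go.py .5476 .1116 .15 100.76
```

```text
time_s: 1.9
position: [0.2659, 0.6204, 0.2011]
tcp_rot: [-180.0, -0.0, 100.5]
contact_force: [0.1, 0.5, -0.2]
grip_width: 1.003
t 1.9 pos [0.2659 0.6204 0.2011] rot [-180.     -0.    100.46] q6 54.2 F [ 0.1  0.5 -0.2] grip 85.6
turn [-0.     -0.     -0.0052] shift cm [-55.25  18.18   5.11] len 58.39 shift in present axes [-55.16  18.46   5.11]
```

```bash
python3 -m handwheel '[-4.6,1.54,0.43,0,0,-0.0004, -4.6,1.54,0.43,0,0,-0.0004, -4.6,1.54,0.43,0,0,-0.0004, -4.6,1.54,0.43,0,0,-0.0004, -4.6,1.54,0.43,0,0,-0.0004, -4.6,1.54,0.43,0,0,-0.0004, -4.6,1.54,0.43,0,0,-0.0004, -4.6,1.54,0.43,0,0,-0.0004, -4.6,1.54,0.43,0,0,-0.0004, -4.6,1.54,0.43,0,0,-0.0004, -4.6,1.54,0.43,0,0,-0.0004, -4.6,1.54,0.43,0,0,-0.0004]' 7.0; python3 go.py .5476 .1116 .15 100.76
python3 - <<'E'
from h import *
im,d=get_image("wrist"); cv2.imwrite("pics/w1.png",im[:,:,::-1]);np.savez("pics/w1.npz",d=d)
c=calibration("wrist");K=c["K"];T=c["mount"]
v,u=np.mgrid[0:480,0:640]
P=np.stack([(u-K[0,2])*d/K[0,0],(v-K[1,2])*d/K[1,1],d],-1)@T[:3,:3].T+T[:3,3]
m=(d>.02)&(P[...,2]<.02)&(abs(P[...,0])<.013)&(abs(P[...,1])<.06)
print(np.percentile(P[m][:,2]*1000,[99,99.9,100]))
E
```

```text
time_s: 3.4
position: [0.5523, 0.1118, 0.1498]
tcp_rot: [180.0, -0.0, 101.0]
contact_force: [0.5, 0.2, 0.0]
grip_width: 0.819
t 3.4 pos [0.5523 0.1118 0.1498] rot [179.97  -0.   101.04] q6 -2.2 F [0.5 0.2 0. ] grip 69.9
turn [ 0.0005 -0.      0.005 ] shift cm [ 0.06 -0.47 -0.02] len 0.47 shift in present axes [ 0.07 -0.47 -0.02]
[-14.30000414  -8.72519193  -6.85811806]
```

View pics/w1.png

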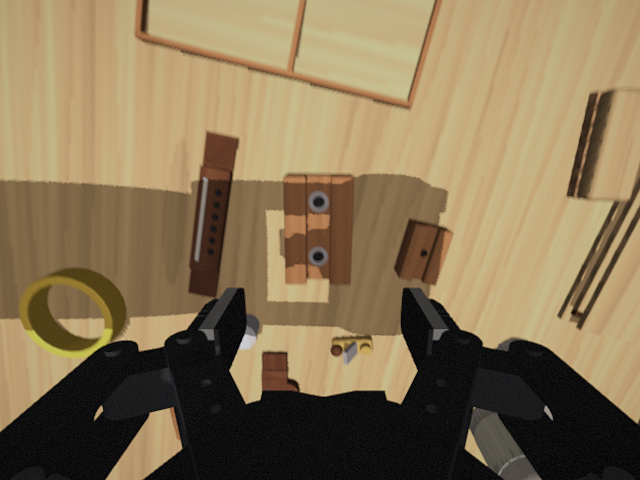

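```bash
cat >> h.py <<'E'
from scipy.spatial.transform import Rotation as Rn
def ww(uv,z,s):
    c=calibration("wrist");K=c["K"];M=c["mount"]
    r=Rn.from_euler("xyz",s["tcp_rot"],degrees=True).as_matrix();p=np.array(s["position"])
    o=r@M[:3,3]+p;d=r@M[:3,:3]@np.linalg.inv(K)@np.array([uv[0],uv[1],1.])
    return o+d*(z-o[2])/d[2]
E
python3 - <<'E'
from h import *
s=bot.read_state()
a=ww((318,202),.018,s);b=ww((318,256),.018,s);print(a,b,(a+b)/2,np.degrees(np.arctan2(*(a-b)[:2])))
q=[ww(c,.03,s) for c in((284,176),(353,176),(352,283),(284,283))];print(np.round(q,4),np.mean(q,0))
print("uke hole",ww((424,254),.016,s),"pyr c",ww((214,214),.01,s))
E
```

```text
[0.54513765 0.13095247 0.018     ] [0.55398208 0.08430869 0.018     ] [0.54955987 0.10763058 0.018     ] -10.736750268890125
[[0.5151 0.148  0.03  ]
 [0.5679 0.1582 0.03  ]
 [0.5865 0.07   0.03  ]
 [0.5294 0.0589 0.03  ]] [0.54973052 0.10875842 0.03      ]
uke hole [0.64504501 0.10318841 0.016     ] pyr c [0.45873679 0.1021554  0.01      ]
```

```bash
python3 go.py .549 .110 .007 100.75; python3 -m handwheel '[0.11,-0.32,2.5,0,0,0.005, 0.1,0,2.5,0,0,0, 0,0,2.5,0,0,0, 0,0,2.5,0,0,0, 0,0,2.0,0,0,0, 0,0,1.5,0,0,0, 0,0,0.78,0,0,0, 0,0,0,0,0,0]'; python3 go.py .549 .110 .007 100.75
```

```text
t 3.45 pos [0.554 0.108 0.149] rot [1.8000e+02 1.0000e-01 1.0095e+02] q6 -2.4 F [-0.4 -3.5 -1.9] grip 70.0
turn [0.     0.0018 0.0035] shift cm [ 0.29 -0.46 14.2 ] len 14.21 shift in present axes [ 0.32 -0.45 14.2 ]
time_s: 4.45
position: [0.5481, 0.1148, 0.0068]
tcp_rot: [-180.0, -0.0, 100.8]
contact_force: [-0.3, -0.0, 0.1]
grip_width: 0.821
t 4.45 pos [0.5481 0.1148 0.0068] rot [-179.98   -0.    100.76] q6 -1.5 F [-0.3 -0.   0.1] grip 70.1
turn [-0.0003 -0.      0.0001] shift cm [-0.48 -0.   -0.02] len 0.49 shift in present axes [-0.48 -0.   -0.02]
```

```bash
python3 -m handwheel '[0,0,0,0,0,0, 0,0,0,0,0,0, 0,0,0,0,0,0, 0,0,0,0,0,0, 0,0,0,0,0,0, 0,0,0,0,0,0]' 4.5;python3 -m handwheel '[0,0,-0.5,0,0,0, 0,0,-2,0,0,0, 0,0,-3,0,0,0, 0,0,-3,0,0,0, 0,0,-1,0,0,0]'; python3 go.py .496 .32 .10 177.97
python3 - <<'E'
from h import *
im,d=get_image("wrist"); cv2.imwrite("pics/w2.png",im[:,:,::-1])
c=calibration("wrist");K=c["K"];T=c["mount"]
v,u=np.mgrid[0:480,0:640]
P=np.stack([(u-K[0,2])*d/K[0,0],(v-K[1,2])*d/K[1,1],d],-1)@T[:3,:3].T+T[:3,3]
np.savez("pics/w2.npz",d=d,P=P)
E
```

```text
time_s: 5.2
position: [0.5487, 0.1149, 0.008]
tcp_rot: [179.9, 0.0, 100.8]
contact_force: [0.2, -0.8, 6.4]
grip_width: 0.643
time_s: 5.82
position: [0.5489, 0.1149, 0.1049]
tcp_rot: [179.8, 0.0, 100.8]
contact_force: [0.8, -0.1, -0.3]
grip_width: 0.638
t 5.83 pos [0.5489 0.1149 0.1049] rot [1.7980e+02 1.0000e-02 1.0076e+02] q6 -1.5 F [ 0.8 -0.1 -0.3] grip 54.5
turn [ 0.0029  0.0024 -1.3476] shift cm [ 6.02 20.31  0.49] len 21.19 shift in present axes [21.14 -1.37  0.48]
```

View pics/w2.png

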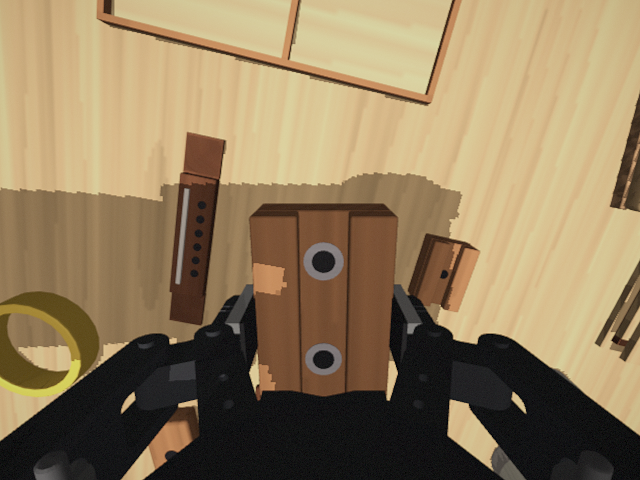

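Run:
```python
from h import *
s=bot.read_state();p=s["position"]
a=ww((323,262),p[2]+.011,s);b=ww((323,359),p[2]+.011,s)
r=Rn.from_euler("xyz",s["tcp_rot"],degrees=True).inv()
print(r.apply(a-p),r.apply(b-p),r.apply((a+b)/2-p))
P=np.load("pics/w2.npz")["P"]
for (r0,c0) in[(225,275),(225,370),(240,325),(390,280),(390,360)]:print(P[r0-3:r0+4,c0-3:c0+4].mean((0,1)).round(4))
th=np.radians(-2.03)
R2=np.array([[np.cos(th),-np.sin(th)],[np.sin(th),np.cos(th)]])
for n,l in dict(wide=(-.049,.04),narrow=(-.049,-.051),long=(.058,0)).items():print(n,R2@l+[.4961,.3198])
th=np.radians(.65)
R2=np.array([[np.cos(th),-np.sin(th)],[np.sin(th),np.cos(th)]])
for n,l in dict(far=(.042,0),near=(-.04,0)).items():print(n,R2@l+[.4825,-.3244])
```

```text
[ 2.23661305e-02 -6.32565775e-05 -1.10025322e-02] [-2.50480664e-02 -4.25727053e-05 -1.09976717e-02] [-1.34096794e-03 -5.29146414e-05 -1.10001019e-02]
[ 0.0416 -0.0176 -0.0246]
[ 0.041   0.0175 -0.0221]
[ 0.0317  0.0008 -0.01  ]
[-0.0078 -0.0142 -0.0512]
[-0.0079  0.0122 -0.0511]
wide [0.44854766 0.36151061]
narrow [0.44532419 0.27056772]
long [0.5540636  0.31774548]
far [ 0.5244973  -0.32392354]
near [ 0.44250257 -0.32485378]
```

```bash
python3 -m handwheel '[0,0,0,0.002,0,-0.168, 0,0,0,0,0,-0.168, 0,0,0,0,0,-0.168, 0,0,0,0,0,-0.168, 0,0,0,0,0,-0.168, 0,0,0,0,0,-0.168, 0,0,0,0,0,-0.168, 0,0,0,0,0,-0.168]'; python3 go.py .4475 .3615 .105 177.97
```

```text
time_s: 6.88
position: [0.5477, 0.1147, 0.1009]
tcp_rot: [-179.9, -0.2, 178.1]
contact_force: [0.6, 0.5, -1.0]
grip_width: 0.645
t 6.88 pos [0.5477 0.1147 0.1009] rot [-179.95   -0.19  178.09] q6 -78.9 F [ 0.6  0.5 -1. ] grip 55.1
turn [-0.0009 -0.0033  0.002 ] shift cm [10.88 24.31 -0.41] len 26.64 shift in present axes [10.84 24.33 -0.4 ]
```

```bash
python3 -m handwheel '[1.7,4.05,0,0,0,0, 1.8,4.05,0,0,0,0, 1.8,4.05,0,0,0,0, 1.8,4.05,0,0,0,0, 1.8,4.05,0,0,0,0, 1.8,4.05,0,0,0,0, 0,0,0,0,0,0]'; python3 go.py .4475 .3615 .011 177.97
python3 - <<'E'
from h import *
s=bot.read_state()
im,d=get_image("wrist"); cv2.imwrite("pics/w3.png",im[:,:,::-1])
im,d=get_image("top"); cv2.imwrite("pics/t3.png",cv2.resize(im[220:400,110:350,::-1],None,fx=3.3,fy=3.3))
E
```

```text
time_s: 7.75
position: [0.4493, 0.3636, 0.1009]
tcp_rot: [-179.9, -0.2, 177.9]
contact_force: [0.5, -0.7, -1.5]
grip_width: 0.644
t 7.75 pos [0.4493 0.3636 0.1009] rot [-179.93   -0.18  177.93] q6 -51.5 F [ 0.5 -0.7 -1.5] grip 55.0
turn [-0.0012 -0.0032 -0.0007] shift cm [ 0.17 -0.21  8.99] len 9.0 shift in present axes [ 0.14 -0.2   8.99]
```

View pics/w3.png

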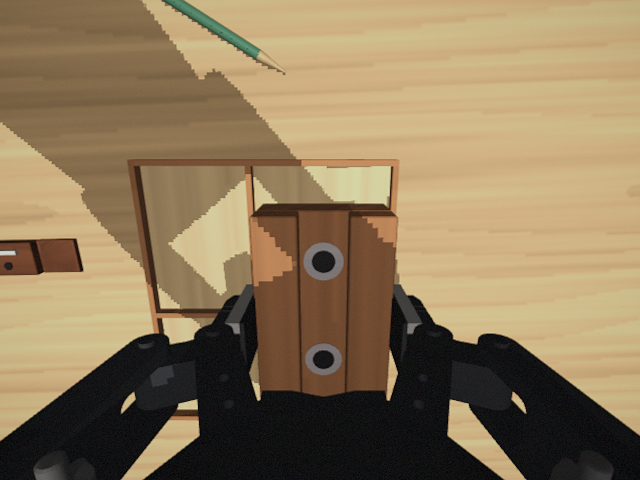

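View pics/t3.png

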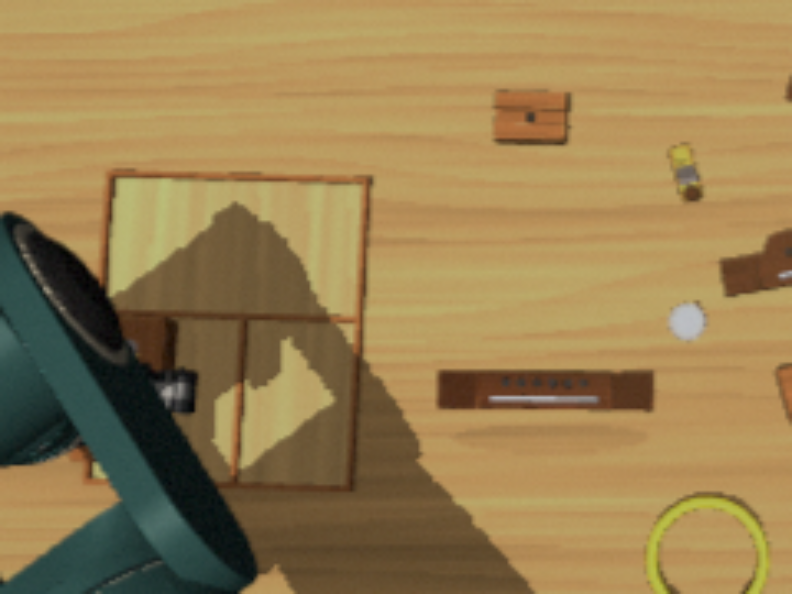

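Run:
```python
from h import *
s=bot.read_state()
a=ww((129,161),.012,s);b=ww((398,160.5),.012,s);c=ww((249.5,162),.012,s)
print(a,b,c,np.linalg.norm(a-b),np.degrees(np.arctan2(-(b-a)[0],(b-a)[1])))
th=np.radians(-2.03);R2=np.array([[np.cos(th),-np.sin(th)],[np.sin(th),np.cos(th)]])
for q in((-.109,-.093),(-.109,.093)):print(R2@q+[.4961,.3198])
print(bot.read_state()["position"])
```

```text
[0.38561821 0.2313147  0.012     ] [0.39217955 0.41497706 0.012     ] [0.38937168 0.31356746 0.012     ] 0.18377952969343803 -2.0460234451046464
[0.38387409 0.23071945]
[0.39046272 0.41660272]
[0.45033017 0.36157782 0.10109734]
```

```bash
python3 -m handwheel '[0.14,0,2.5,0,0,0, 0.14,0,2.5,0,0,0, 0,0,2,0,0,0, 0,0,1.0,0,0,0, 0,0,0.5,0,0,0, 0,0,0.2,0,0,0, 0,0,0.2,0,0,0, 0,0,0,0,0,0]'; python3 go.py .4475 .3615 .011 177.97
```

```text
time_s: 8.85
position: [0.4478, 0.3619, 0.0132]
tcp_rot: [-180.0, -0.1, 177.8]
contact_force: [-0.3, 0.6, -0.4]
grip_width: 0.639
t 8.85 pos [0.4478 0.3619 0.0132] rot [-1.7998e+02 -9.0000e-02  1.7777e+02] q6 -51.4 F [-0.3  0.6 -0.4] grip 54.6
turn [-0.0004 -0.0016 -0.0035] shift cm [ 0.03 -0.04  0.22] len 0.23 shift in present axes [ 0.03 -0.04  0.22]
```

```bash
python3 -m handwheel '[0,0,0.1,0,0,0, 0,0,0.05,0,0,0, 0,0,0,0,0,0]';python3 -m handwheel '[0,0,0.05,0,0,0, 0,0,0,0,0,0]'; python3 -m handwheel '[0,0,0,0,0,0, 0,0,0,0,0,0, 0,0,0,0,0,0]' 6.4;  python3 -m handwheel '[0,0,-1,0,0,0, 0,0,-3,0,0,0, 0,0,-4,0,0,0, 0,0,-3,0,0,0, 0,0,0,0,0,0]'; python3 go.py .642 .108 .12 90
python3 - <<'E'
from h import *
im,d=get_image("wrist"); cv2.imwrite("pics/w4.png",im[:,:,::-1])
E
```

```text
time_s: 9.22
position: [0.4478, 0.362, 0.012]
tcp_rot: [-180.0, -0.1, 177.8]
contact_force: [-2.5, -1.7, 4.1]
grip_width: 0.64
time_s: 9.48
position: [0.4478, 0.3619, 0.0119]
tcp_rot: [-180.0, -0.1, 177.8]
contact_force: [-5.3, -3.8, 11.3]
grip_width: 0.639
time_s: 9.85
position: [0.4477, 0.3618, 0.0108]
tcp_rot: [-180.0, -0.1, 177.8]
contact_force: [-0.3, -0.7, 0.3]
grip_width: 0.751
time_s: 10.48
position: [0.4489, 0.3626, 0.1244]
tcp_rot: [179.9, 0.1, 177.8]
contact_force: [0.2, 0.4, 0.3]
grip_width: 0.746
t 10.47 pos [0.4489 0.3626 0.1244] rot [1.7987e+02 1.0000e-01 1.7776e+02] q6 -51.4 F [0.2 0.4 0.3] grip 63.7
turn [ 3.2000e-03 -3.0000e-04  1.5318e+00] shift cm [-25.46  19.31   0.44] len 31.96 shift in present axes [-20.29 -24.69   0.42]
```

View pics/w4.png

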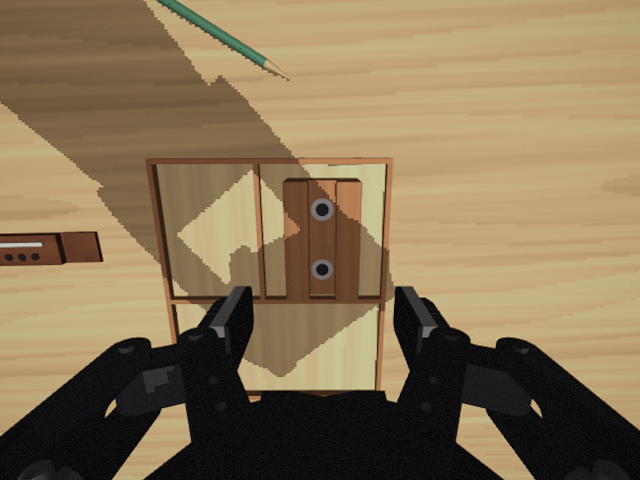

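```bash
python3 - <<'E'
from h import *
s=bot.read_state()
a=ww((322,209),.022,s);b=ww((322,269),.022,s);m=((a+b)/2)[:2]
th=np.radians(-2.03);R2=np.array([[np.cos(th),-np.sin(th)],[np.sin(th),np.cos(th)]]);print(R2.T@(m-[.4961,.3198]))
E
python3 -m handwheel '[0,0,0,0.003,0,0.1704, 0,0,0,0,0,0.1704, 0,0,0,0,0,0.1704, 0,0,0,0,0,0.1704, 0,0,0,0,0,0.1704, 0,0,0,0,0,0.1704, 0,0,0,0,0,0.1704, 0,0,0,0,0,0.1704]' 5.5; python3 go.py .5473 -.0987 .12 99.68
```

```text
[-0.04975252  0.04009648]
time_s: 11.52
position: [0.4475, 0.3616, 0.1199]
tcp_rot: [-179.8, 0.2, 99.3]
contact_force: [-0.0, -0.2, 0.5]
grip_width: 0.645
t 11.53 pos [0.4475 0.3616 0.1199] rot [-179.75    0.22   99.34] q6 27.1 F [-0.  -0.2  0.5] grip 55.1
turn [-0.0043  0.0039 -0.006 ] shift cm [-4.705e+01  2.090e+00 -1.000e-02] len 47.1 shift in present axes [-47.04   2.38   0.16]
```

```bash
python3 -m handwheel '[-4.7,0.21,0,-0.0043,0.003,-0.006, -4.7,0.21,0,0,0,0, -4.7,0.21,0,0,0,0, -4.7,0.21,0,0,0,0, -4.7,0.21,0,0,0,0, -4.7,0.21,0,0,0,0, -4.7,0.21,0,0,0,0, -4.7,0.21,0,0,0,0, -4.7,0.21,0,0,0,0, -4.7,0.2,0,0,0,0, 0,0,0,0,0,0]'; python3 go.py .5473 -.0987 .12 99.68
python3 - <<'E'
from h import *
s=bot.read_state()
im,d=get_image("wrist"); cv2.imwrite("pics/w5.png",im[:,:,::-1])
print(s["position"],s["tcp_rot"])
E
```

```text
time_s: 12.9
position: [0.5496, -0.0998, 0.1199]
tcp_rot: [-180.0, -0.0, 99.8]
contact_force: [-0.7, 0.1, -0.8]
grip_width: 0.643
t 12.9 pos [ 0.5496 -0.0998  0.1199] rot [-1.7998e+02 -2.0000e-02  9.9830e+01] q6 -22.7 F [-0.7  0.1 -0.8] grip 54.9
turn [-0.0004 -0.0003  0.0026] shift cm [ 0.15 -0.21 -0.01] len 0.26 shift in present axes [ 0.15 -0.21 -0.01]
[ 0.54962217 -0.09980191  0.11990632] [-1.79976457e+02 -1.57069251e-02  9.98293266e+01]
```

View pics/w5.png

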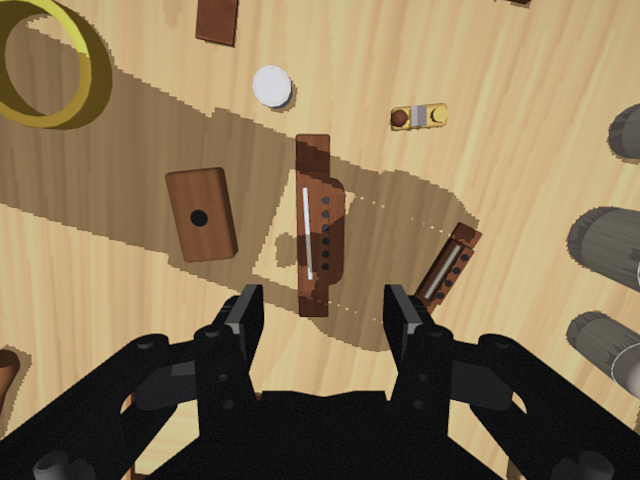

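Run:
```python
from h import *
s=bot.read_state();p=s["position"];r=Rn.from_euler("xyz",s["tcp_rot"],degrees=True).inv()
for uv,z in[((298,228),.01),((344.5,228),.01),((313,134),.006),((313,316),.006),((199,218),.02),((447,265),.009)]:
    q=ww(uv,z,s);print(uv,q.round(4),(r.apply(q-p)*1000).round(1))
```

```text
(298, 228) [ 0.5286 -0.0945  0.01  ] [  7.3 -19.8 110. ]
(344.5, 228) [ 0.5646 -0.0882  0.01  ] [  7.4  16.7 110. ]
(313, 134) [ 0.5286 -0.0228  0.006 ] [ 77.9  -7.6 114.1]
(313, 316) [ 0.5531 -0.1706  0.006 ] [-71.8  -8.8 113.9]
(199, 218) [ 0.4547 -0.0971  0.02  ] [ 17.4 -93.1 100. ]
(447, 265) [ 0.6529 -0.1045  0.009 ] [-23.9 100.9 110.9]
```

```bash
python3 -m handwheel '[0.15,-0.08,2.5,0,0,0, 0.15,-0.07,2.5,0,0,0, 0,0,2.5,0,0,0, 0,0,1.8,0,0,0, 0,0,1.0,0,0,0, 0,0,0.5,0,0,0, 0,0,0.3,0,0,0, 0,0,0,0,0,0]' 5.0; python3 go.py .5473 -.0987 .002 99.68;  python3 - <<'E'
from h import *
im,d=get_image("wrist"); cv2.imwrite("pics/w6.png",im[:,:,::-1])
E
```

```text
time_s: 13.95
position: [0.5482, -0.0947, 0.0105]
tcp_rot: [179.9, 0.0, 100.0]
contact_force: [0.3, 0.5, 0.3]
grip_width: 0.582
t 13.95 pos [ 0.5482 -0.0947  0.0105] rot [1.7989e+02 1.0000e-02 1.0000e+02] q6 -22.5 F [0.3 0.5 0.3] grip 49.7
turn [0.0019 0.0002 0.0056] shift cm [-0.38 -0.16  0.85] len 0.94 shift in present axes [-0.37 -0.16  0.85]
```

View pics/w6.png

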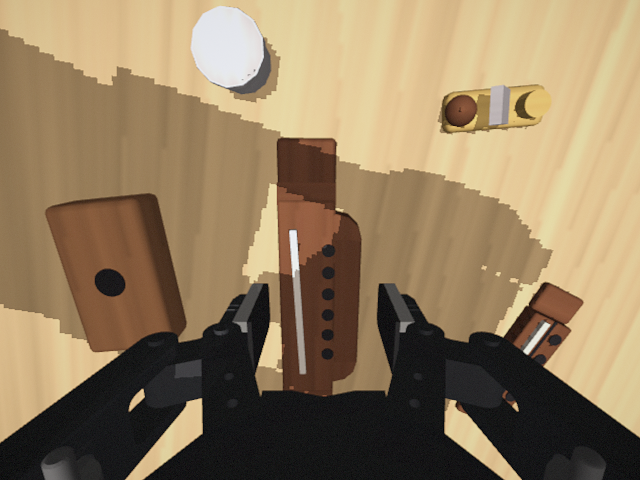

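```bash
python3 -m handwheel '[0,-0.05,0.4,0,0,0.005, 0,0,0.3,0,0,0, 0,0,0.15,0,0,0, 0,0,0,0,0,0]'; python3 -m handwheel '[0,0,0,0,0,0, 0,0,0,0,0,0]' 4.2;python3 -m handwheel '[0,0,0,0,0,0, 0,0,0,0,0,0, 0,0,0,0,0,0, 0,0,0,0,0,0]' 2.5
```

```text
time_s: 14.5
position: [0.5475, -0.0947, 0.0015]
tcp_rot: [179.9, -0.0, 99.7]
contact_force: [0.1, -0.1, -0.9]
grip_width: 0.584
time_s: 14.75
position: [0.5476, -0.0948, 0.0018]
tcp_rot: [179.9, 0.0, 99.7]
contact_force: [0.5, -0.5, -0.2]
grip_width: 0.498
time_s: 15.25
position: [0.5478, -0.0948, 0.0021]
tcp_rot: [179.9, 0.0, 99.7]
contact_force: [-1.0, 0.0, 5.4]
grip_width: 0.423
```

```bash
python3 -m handwheel '[0,0,-0.3,0,0,0, 0,0,-1.5,0,0,0, 0,0,-3,0,0,0, 0,0,-3,0,0,0, 0,0,-0.5,0,0,0.1, 0,0,0,0,0,0.1, 0,0,0,0,0,0]'; python3 go.py .554 .3177 .08 87.97;  python3 - <<'E'
from h import *
im,d=get_image("wrist"); cv2.imwrite("pics/w7.png",im[:,:,::-1])
E
```

```text
time_s: 16.12
position: [0.5475, -0.0948, 0.0855]
tcp_rot: [179.9, -0.0, 88.3]
contact_force: [-0.1, 0.7, -0.8]
grip_width: 0.419
t 16.12 pos [ 0.5475 -0.0948  0.0855] rot [179.87  -0.    88.29] q6 -10.8 F [-0.1  0.7 -0.8] grip 35.8
turn [ 0.0022 -0.0001  0.0056] shift cm [41.25 -0.82  0.55] len 41.26 shift in present axes [41.25 -0.59  0.56]
```

View pics/w7.png

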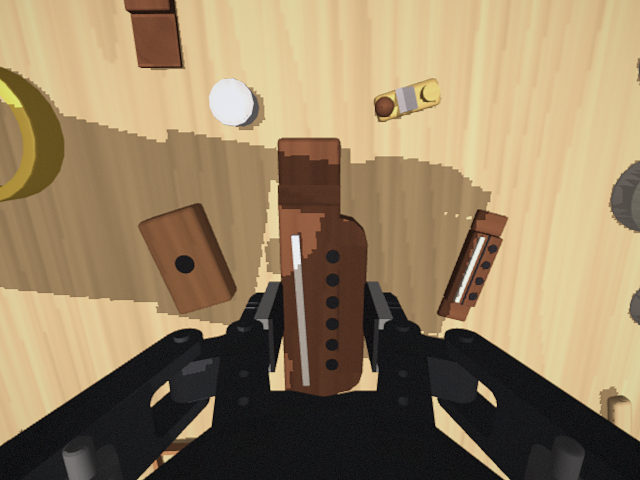

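```bash
python3 - <<'E'
from h import *
s=bot.read_state();p=s["position"];r=Rn.from_euler("xyz",s["tcp_rot"],degrees=True).inv()
for uv in((309,138),(333,257),(332,364)):
    q=ww(uv,p[2]+(.0045 if uv[0]<320 else .0085),s);print((r.apply(q-p)*1000).round(1))
E
python3 -m handwheel '[4.2,-0.06,0,0.002,0,0.0056, 4.2,-0.06,0,0,0,0, 4.2,-0.06,0,0,0,0, 4.2,-0.06,0,0,0,0, 4.2,-0.06,0,0,0,0, 4.2,-0.06,0,0,0,0, 4.2,-0.06,0,0,0,0, 4.2,-0.06,0,0,0,0, 4.2,-0.06,0,0,0,0, 3.6,-0.06,0,0,0,0, 0,0,0,0,0,0]'; python3 go.py .554 .3197 .006 87.97
```

```text
[72.5 -5.7 -4.5]
[23.7  4.2 -8.5]
[-29.6   4.2  -8.5]
time_s: 17.55
position: [0.5557, 0.3212, 0.0846]
tcp_rot: [-179.9, -0.0, 88.2]
contact_force: [1.4, -0.4, 0.0]
grip_width: 0.419
t 17.55 pos [0.5557 0.3212 0.0846] rot [-1.7994e+02 -2.0000e-02  8.8200e+01] q6 29.5 F [ 1.4 -0.4  0. ] grip 35.8
turn [-0.001  -0.0003  0.0041] shift cm [-0.15 -0.17  7.86] len 7.86 shift in present axes [-0.15 -0.16  7.86]
```

```bash
python3 -m handwheel '[0,-0.15,2.5,0,0,0, 0,0,2.5,0,0,0, 0,0,1.6,0,0,0, 0,0,0.6,0,0,0, 0,0,0.3,0,0,0, 0,0,0.15,0,0,0, 0,0,0,0,0,0]'; python3 go.py .554 .3207 .006 87.97
```

```text
time_s: 18.42
position: [0.5548, 0.3194, 0.0088]
tcp_rot: [180.0, -0.0, 87.9]
contact_force: [0.1, -0.1, 0.5]
grip_width: 0.422
t 18.43 pos [0.5548 0.3194 0.0088] rot [ 1.800e+02 -3.000e-02  8.795e+01] q6 29.7 F [ 0.1 -0.1  0.5] grip 36.1
turn [ 0.     -0.0006 -0.0004] shift cm [ 0.13 -0.08  0.28] len 0.32 shift in present axes [ 0.13 -0.08  0.28]
```

```bash
python3 -m handwheel '[0.1,0,0.1,0,0,0, 0,0,0.1,0,0,0, 0,0,0.05,0,0,0, 0,0,0,0,0,0]'; python3 -m handwheel '[0,0,0,0,0,0, 0,0,0,0,0,0, 0,0,0,0,0,0]' 5;  python3 -m handwheel '[0,0,-1,0,0,0, 0,0,-3,0,0,0, 0,0,-4,0,0,0, 0,0,-3,0,0,0, 0,0,0,0,0,0]'; python3 go.py .455 -.0991 .12 105.8
python3 - <<'E'
from h import *
im,d=get_image("wrist"); cv2.imwrite("pics/w8.png",im[:,:,::-1])
E
```

```text
time_s: 18.92
position: [0.5547, 0.3204, 0.0062]
tcp_rot: [-180.0, -0.0, 87.9]
contact_force: [-2.6, 0.1, 5.6]
grip_width: 0.417
time_s: 19.3
position: [0.5545, 0.3202, 0.0056]
tcp_rot: [-180.0, -0.0, 87.9]
contact_force: [0.2, 0.6, 0.6]
grip_width: 0.585
time_s: 19.92
position: [0.5557, 0.3208, 0.1194]
tcp_rot: [179.8, -0.1, 87.9]
contact_force: [0.3, 0.3, -0.8]
grip_width: 0.587
t 19.93 pos [0.5557 0.3208 0.1194] rot [ 1.7979e+02 -1.5000e-01  8.7940e+01] q6 29.8 F [ 0.3  0.3 -0.8] grip 50.1
turn [ 0.004  -0.002  -0.3118] shift cm [-37.66 -21.12  -0.06] len 43.18 shift in present axes [-42.32  -8.55  -0.2 ]
```

View pics/w8.png

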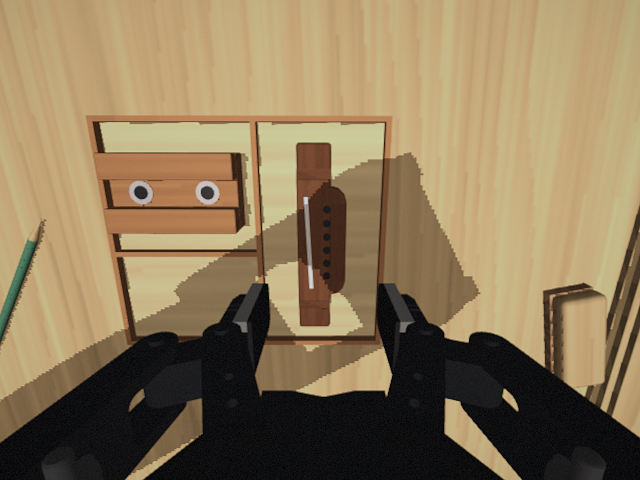

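```bash
python3 -m handwheel '[0,0,0,0,0,-0.156, 0,0,0,0,0,-0.156, -3.77,-2.11,0,0,0,0, -3.77,-2.11,0,0,0,0, -3.77,-2.11,0,0,0,0, -3.77,-2.11,0,0,0,0, -3.77,-2.11,0,0,0,0, -3.77,-2.11,0,0,0,0, -3.77,-2.11,0,0,0,0, -3.77,-2.11,0,0,0,0, -3.77,-2.11,0,0,0,0, -3.5,-2.0,0,0,0,0]' 5.5; python3 go.py .455 -.0991 .12 105.8
python3 - <<'E'
from h import *
s=bot.read_state()
im,d=get_image("wrist"); cv2.imwrite("pics/w9.png",im[:,:,::-1]);np.save("pics/s9.npy",s,allow_pickle=True)
E
```

```text
time_s: 21.48
position: [0.4538, -0.0984, 0.1149]
tcp_rot: [-179.9, -0.1, 105.8]
contact_force: [0.5, 0.1, -0.1]
grip_width: 0.646
t 21.48 pos [ 0.4538 -0.0984  0.1149] rot [-1.7992e+02 -5.0000e-02  1.0581e+02] q6 -31.2 F [ 0.5  0.1 -0.1] grip 55.1
turn [-0.0015 -0.0009  0.0001] shift cm [-0.11  0.1  -0.51] len 0.53 shift in present axes [-0.1   0.1  -0.51]
```

View pics/w9.png

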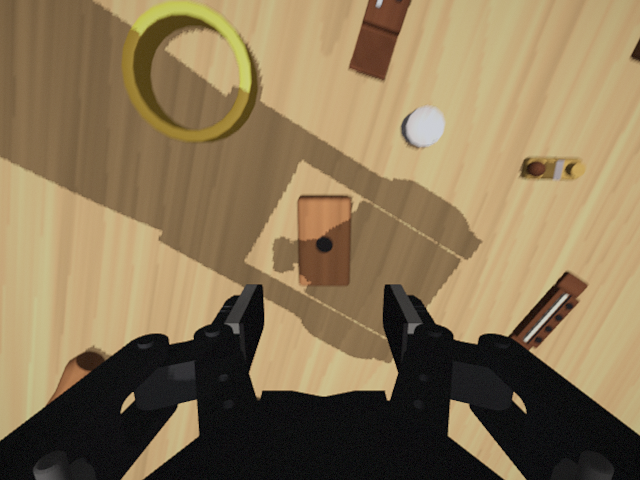

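```bash
python3 - <<'E'
from h import *
s=bot.read_state();p=s["position"];r=Rn.from_euler("xyz",s["tcp_rot"],degrees=True).inv()
q=ww((325,244),.02,s);print(q,(r.apply(q-p)*1000).round(1),p)
E
python3 -m handwheel '[0,0.05,2.5,0,0,0, 0,0.05,2.5,0,0,0, 0,0,2.5,0,0,0, 0,0,1.8,0,0,0, 0,0,1.0,0,0,0, 0,0,0.3,0,0,0, 0,0,0,0,0,0]'; python3 go.py .455 -.0991 .008 105.8
```

```text
[ 0.45444686 -0.10227904  0.02      ] [-1.3  1.4 94.9] [ 0.45298544 -0.10134658  0.11488206]
time_s: 22.4
position: [0.4559, -0.0969, 0.0101]
tcp_rot: [-180.0, -0.0, 105.8]
contact_force: [-0.1, 0.4, -0.3]
grip_width: 0.644
t 22.4 pos [ 0.4559 -0.0969  0.0101] rot [-1.8000e+02 -1.0000e-02  1.0582e+02] q6 -31.0 F [-0.1  0.4 -0.3] grip 55.0
turn [-0.0001 -0.0002  0.0003] shift cm [-0.19 -0.15  0.21] len 0.32 shift in present axes [-0.19 -0.15  0.21]
```

```bash
python3 -m handwheel '[-0.15,-0.1,0.1,0,0,0, -0.15,0,0.1,0,0,0, 0,0,0,0,0,0]'; python3 -m handwheel '[0,0,0,0,0,0, 0,0,0,0,0,0, 0,0,0,0,0,0, 0,0,0,0,0,0, 0,0,0,0,0,0]' 2.8;python3 -m handwheel '[0,0,-0.3,0,0,0, 0,0,-1.5,0,0,0, 0,0,-3,0,0,0, 0,0,-3,0,0,0, 0,0,-2,0,0,0, 0,0,0,0,0,0]'; python3 go.py .4453 .2706 .1 177.97;  python3 - <<'E'
from h import *
im,d=get_image("wrist"); cv2.imwrite("pics/w10.png",im[:,:,::-1])
E
```

```text
time_s: 22.78
position: [0.4555, -0.1001, 0.0078]
tcp_rot: [-180.0, -0.0, 105.8]
contact_force: [-0.5, 0.2, 0.3]
grip_width: 0.644
time_s: 23.4
position: [0.4558, -0.1001, 0.0082]
tcp_rot: [180.0, 0.0, 105.8]
contact_force: [-0.7, 0.6, 5.2]
grip_width: 0.448
time_s: 24.15
position: [0.4561, -0.1002, 0.1072]
tcp_rot: [179.9, 0.1, 105.8]
contact_force: [1.1, 0.7, -0.7]
grip_width: 0.447
t 24.15 pos [ 0.4561 -0.1002  0.1072] rot [1.7990e+02 5.0000e-02 1.0581e+02] q6 -31.3 F [ 1.1  0.7 -0.7] grip 38.2
turn [ 9.0000e-04  1.9000e-03 -1.2594e+00] shift cm [ 2.4  37.01  0.72] len 37.1 shift in present axes [35.97  9.06  0.7 ]
```

View pics/w10.png

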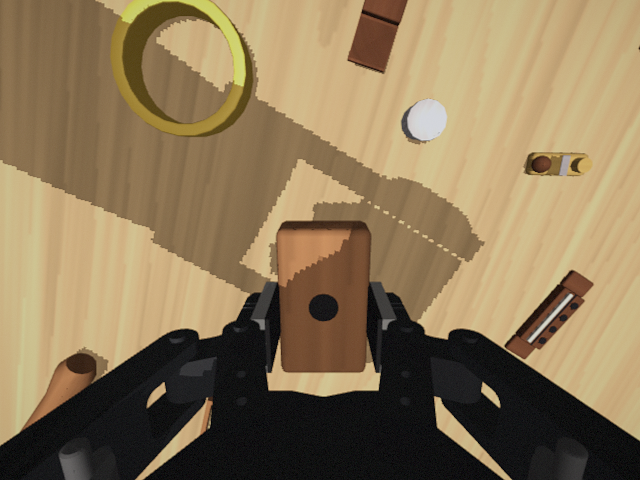

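```bash
python3 - <<'E'
from h import *
s=bot.read_state();p=s["position"];r=Rn.from_euler("xyz",s["tcp_rot"],degrees=True).inv()
q=ww((323,307),p[2]+.012,s);print((r.apply(q-p)*1000).round(1))
E
python3 -m handwheel '[0,0,0,0,0,-0.1574, 0,0,0,0,0,-0.1574, 0,0,0,0,0,-0.1574, 0,0,0,0,0,-0.1574, 0,0,0,0,0,-0.1574, 0,0,0,0,0,-0.1574, 0,0,0,0,0,-0.1574, 0,0,0,0,0,-0.1574]'; python3 go.py .4453 .2706 .1 177.97
```

```text
[  1.9  -0.  -12. ]
time_s: 25.2
position: [0.4549, -0.0998, 0.1041]
tcp_rot: [180.0, -0.2, 178.3]
contact_force: [-0.9, -0.8, 0.3]
grip_width: 0.45
t 25.2 pos [ 0.4549 -0.0998  0.1041] rot [ 1.7996e+02 -1.6000e-01  1.7826e+02] q6 -103.8 F [-0.9 -0.8  0.3] grip 38.5
turn [ 0.0008 -0.0028  0.005 ] shift cm [ 2.27 36.99  0.41] len 37.06 shift in present axes [ 2.09 37.    0.44]
```

```bash
python3 -m handwheel '[0.2,4.11,0,0,0,0.005, 0.22,4.11,0,0,0,0, 0.22,4.11,0,0,0,0, 0.22,4.11,0,0,0,0, 0.22,4.11,0,0,0,0, 0.22,4.11,0,0,0,0, 0.22,4.11,0,0,0,0, 0.22,4.11,0,0,0,0, 0.22,4.11,0,0,0,0, 0,0,0,0,0,0, 0,0,0,0,0,0]'; python3 go.py .4472 .2706 .012 177.97;  python3 - <<'E'
from h import *
im,d=get_image("wrist"); cv2.imwrite("pics/w11.png",im[:,:,::-1])
E
```

```text
time_s: 26.58
position: [0.4503, 0.2699, 0.1046]
tcp_rot: [-179.9, -0.1, 177.7]
contact_force: [-0.6, 0.0, -0.2]
grip_width: 0.447
t 26.57 pos [0.4503 0.2699 0.1046] rot [-1.7994e+02 -1.2000e-01  1.7770e+02] q6 -59.6 F [-0.6  0.  -0.2] grip 38.1
turn [-0.001  -0.0022 -0.0047] shift cm [0.31 0.06 9.26] len 9.26 shift in present axes [0.29 0.07 9.26]
```

View pics/w11.png

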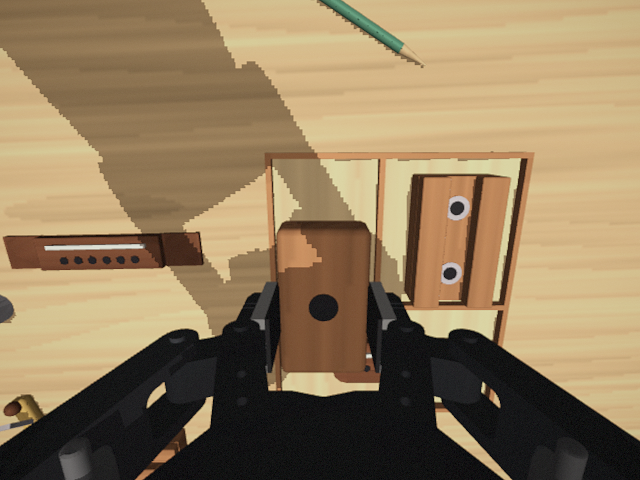

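```bash
python3 -m handwheel '[0.15,0.03,2.5,0,0,-0.004, 0.15,0.03,2.5,0,0,0, 0,0,2.5,0,0,0, 0,0,0.8,0,0,0, 0,0,0.4,0,0,0, 0,0,0.2,0,0,0, 0,0,0.1,0,0,0, 0,0,0,0,0,0]'; python3 go.py .4472 .2706 .012 177.97
```

```text
time_s: 27.62
position: [0.4479, 0.2713, 0.0162]
tcp_rot: [180.0, -0.0, 177.9]
contact_force: [0.8, -0.1, -0.1]
grip_width: 0.446
t 27.62 pos [0.4479 0.2713 0.0162] rot [ 1.7997e+02 -1.0000e-02  1.7791e+02] q6 -59.5 F [ 0.8 -0.1 -0.1] grip 38.1
turn [ 0.0005 -0.0001 -0.0011] shift cm [ 0.06 -0.07  0.42] len 0.43 shift in present axes [ 0.06 -0.07  0.42]
```

```bash
python3 -m handwheel '[0,0,0.2,0,0,0, 0,0,0.15,0,0,0, 0,0,0.05,0,0,0, 0,0,0,0,0,0]'; python3 -m handwheel '[0,0,0,0,0,0, 0,0,0,0,0,0, 0,0,0,0,0,0]' 4.8;  python3 -m handwheel '[0,0,-1,0,0,0, 0,0,-3,0,0,0, 0,0,-4,0,0,0, 0,0,-3,0,0,0, 0,0,0,0,0,0]'; python3 go.py .642 .1082 .12 89.7
python3 - <<'E'
from h import *
im,d=get_image("wrist"); cv2.imwrite("pics/w12.png",im[:,:,::-1])
E
```

```text
time_s: 28.12
position: [0.4477, 0.2712, 0.0121]
tcp_rot: [180.0, -0.0, 177.9]
contact_force: [-3.4, -1.5, 6.3]
grip_width: 0.453
time_s: 28.5
position: [0.4477, 0.2711, 0.0117]
tcp_rot: [180.0, -0.0, 177.9]
contact_force: [0.1, -0.5, -0.6]
grip_width: 0.56
time_s: 29.12
position: [0.4488, 0.2716, 0.1251]
tcp_rot: [179.9, 0.2, 177.9]
contact_force: [0.3, -0.1, -0.4]
grip_width: 0.562
t 29.12 pos [0.4488 0.2716 0.1251] rot [179.85   0.19 177.91] q6 -59.5 F [ 0.3 -0.1 -0.4] grip 48.0
turn [4.6000e-03 7.0000e-04 1.5395e+00] shift cm [-16.24  19.41   0.51] len 25.31 shift in present axes [-19.9  -15.63   0.53]
```

View pics/w12.png

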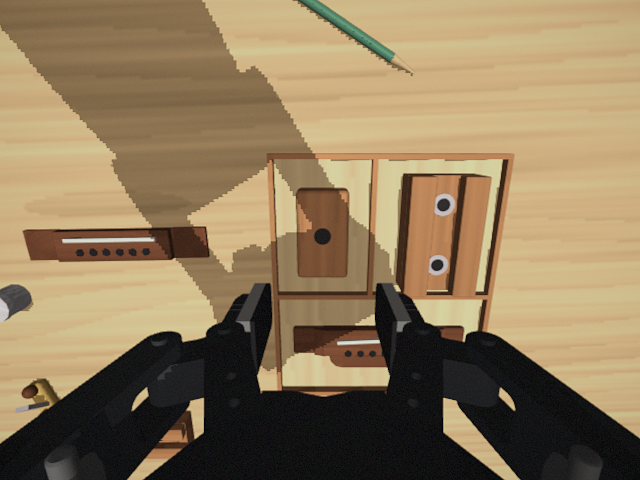

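```bash
python3 -m handwheel '[0,0,0,0,0,0.171, 0,0,0,0,0,0.171, 0,0,0,0,0,0.171, 0,0,0,0,0,0.171, 0,0,0,0,0,0.171, 0,0,0,0,0,0.171, 0,0,0,0,0,0.171, 0,0,0,0,0,0.171, 0,0,0,0,0,0.171]'; python3 go.py .642 .1082 .12 89.7
```

```text
time_s: 30.3
position: [0.4474, 0.2709, 0.1207]
tcp_rot: [-179.9, 0.0, 89.4]
contact_force: [-0.3, -0.6, -1.0]
grip_width: 0.568
t 30.3 pos [0.4474 0.2709 0.1207] rot [-1.7989e+02  3.0000e-02  8.9400e+01] q6 29.0 F [-0.3 -0.6 -1. ] grip 48.5
turn [-0.002   0.0005 -0.0052] shift cm [-16.16  19.55   0.07] len 25.37 shift in present axes [-16.06  19.63   0.04]
```

```bash
python3 -m handwheel '[-3.2,3.85,0,0,0,0, -3.2,3.85,0,0,0,0, -3.2,3.85,0,0,0,0, -3.2,3.85,0,0,0,0, -3.2,3.85,0,0,0,0, 0,0,0,0,0,0, 0,0,0,0,0,0]'; python3 go.py .642 .1082 .12 89.7
python3 - <<'E'
from h import *
s=bot.read_state();print(s["position"])
im,d=get_image("wrist"); cv2.imwrite("pics/w13.png",im[:,:,::-1])
E
```

```text
time_s: 31.18
position: [0.6389, 0.1102, 0.1206]
tcp_rot: [-179.9, -0.0, 89.7]
contact_force: [-0.1, 0.4, 0.4]
grip_width: 0.562
t 31.18 pos [0.6389 0.1102 0.1206] rot [-1.7987e+02 -1.0000e-02  8.9710e+01] q6 7.8 F [-0.1  0.4  0.4] grip 48.0
turn [-0.0023 -0.0002  0.0001] shift cm [-0.2   0.31  0.06] len 0.38 shift in present axes [-0.2   0.31  0.06]
[0.63888778 0.11024685 0.12059437]
```

View pics/w13.png

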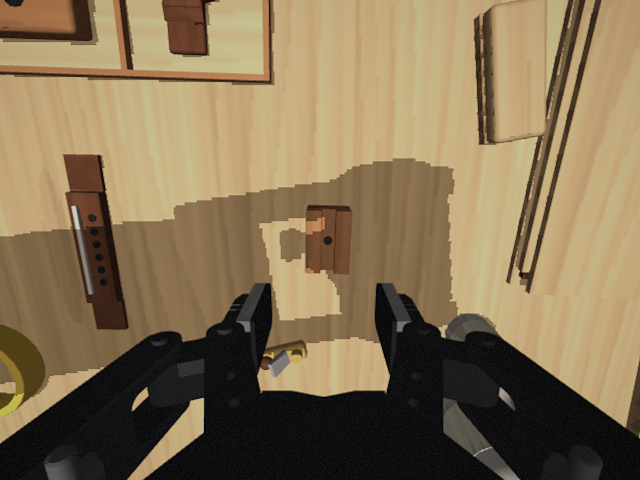

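```bash
python3 -m handwheel '[-0.1,0.16,2.5,0,0,0, -0.1,0.16,2.5,0,0,0, 0,0,2.5,0,0,0, 0,0,1.8,0,0,0, 0,0,1.2,0,0,0, 0,0,0.66,0,0,0, 0,0,0,0,0,0]'; python3 go.py .642 .1082 .009 89.7
```

```text
time_s: 32.1
position: [0.6427, 0.1083, 0.0101]
tcp_rot: [-180.0, -0.0, 89.7]
contact_force: [0.0, -1.0, 0.7]
grip_width: 0.563
t 32.1 pos [0.6427 0.1083 0.0101] rot [-1.7997e+02 -2.0000e-02  8.9730e+01] q6 7.6 F [ 0.  -1.   0.7] grip 48.1
turn [-0.0006 -0.0003  0.0005] shift cm [-0.01 -0.07  0.11] len 0.13 shift in present axes [-0.01 -0.07  0.11]
```

```bash
python3 -m handwheel '[0,0,0.05,0,0,0, 0,0,0,0,0,0, 0,0,0,0,0,0, 0,0,0,0,0,0, 0,0,0,0,0,0, 0,0,0,0,0,0]' 2.2;python3 -m handwheel '[0,0,-0.3,0,0,0, 0,0,-1.5,0,0,0, 0,0,-3,0,0,0, 0,0,-3,0,0,0, 0,0,-2,0,0,0, 0,0,0,0,0,0]'; python3 go.py .4425 -.3249 .1 90.65;  python3 - <<'E'
from h import *
im,d=get_image("wrist"); cv2.imwrite("pics/w14.png",im[:,:,::-1])
E
```

```text
time_s: 32.85
position: [0.6433, 0.1082, 0.0107]
tcp_rot: [179.9, -0.0, 89.7]
contact_force: [-0.9, 0.4, 5.7]
grip_width: 0.381
time_s: 33.6
position: [0.6433, 0.1082, 0.1094]
tcp_rot: [179.9, -0.0, 89.7]
contact_force: [0.0, 0.2, -0.6]
grip_width: 0.38
t 33.6 pos [0.6433 0.1082 0.1094] rot [ 1.7988e+02 -3.0000e-02  8.9720e+01] q6 7.6 F [ 0.   0.2 -0.6] grip 32.4
turn [ 0.0021 -0.0006 -0.0162] shift cm [-43.08 -20.57   0.94] len 47.75 shift in present axes [-43.41 -19.88   0.87]
```

View pics/w14.png

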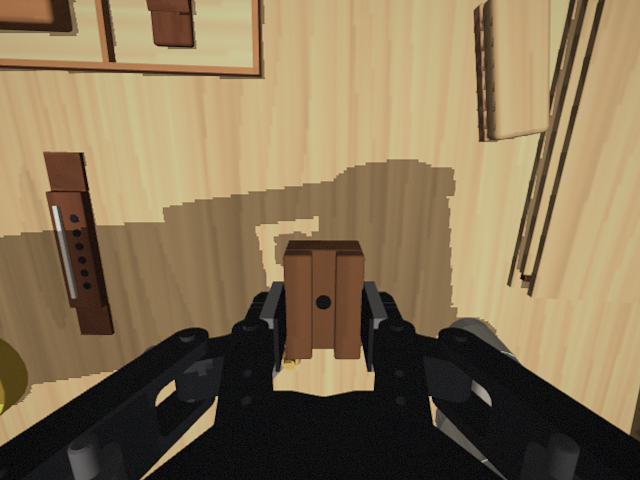

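```bash
python3 -m handwheel '[-3.93,-1.85,0,0,0,-0.016, -3.93,-1.85,0,0,0,0, -3.93,-1.85,0,0,0,0, -3.93,-1.85,0,0,0,0, -3.93,-1.85,0,0,0,0, -3.93,-1.85,0,0,0,0, -3.93,-1.85,0,0,0,0, -3.93,-1.85,0,0,0,0, -3.93,-1.85,0,0,0,0, -3.93,-1.85,0,0,0,0, -3.93,-1.85,0,0,0,0, 0,0,0,0,0,0]'; python3 -m handwheel '[0,0,0,0,0,0]'; python3 go.py .4425 -.3249 .014 90.65;  python3 - <<'E'
from h import *
s=bot.read_state()
im,d=get_image("wrist"); cv2.imwrite("pics/w15.png",im[:,:,::-1])
E
```

```text
time_s: 35.15
position: [0.4419, -0.3277, 0.106]
tcp_rot: [-179.9, -0.1, 90.5]
contact_force: [0.2, 0.2, -0.2]
grip_width: 0.379
time_s: 35.28
position: [0.4432, -0.3256, 0.1065]
tcp_rot: [-179.9, -0.1, 90.6]
contact_force: [-0.3, -0.3, 0.2]
grip_width: 0.376
t 35.27 pos [ 0.4432 -0.3256  0.1065] rot [-1.7991e+02 -8.0000e-02  9.0620e+01] q6 -39.6 F [-0.3 -0.3  0.2] grip 32.1
turn [-0.0017 -0.0015 -0.0006] shift cm [ 0.07 -0.07  9.25] len 9.25 shift in present axes [ 0.06 -0.05  9.25]
```

View pics/w15.png

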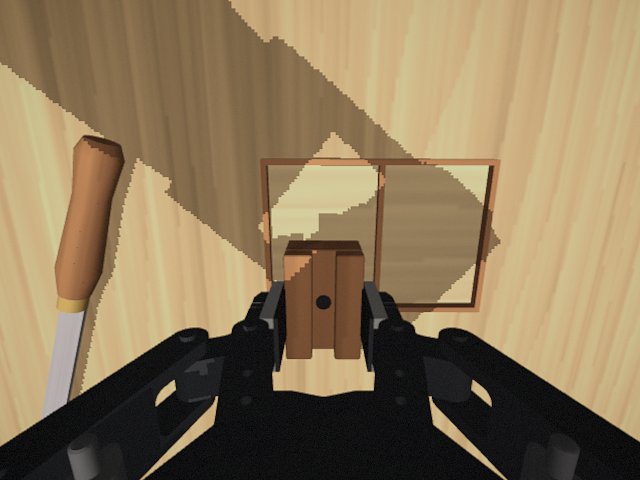

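Run:
```python
from h import *
s=bot.read_state();p=s["position"];print(p)
th=np.radians(.65);R2=np.array([[np.cos(th),-np.sin(th)],[np.sin(th),np.cos(th)]])
for uv,l in(((261,160),(-.084,.059)),((499,160),(.084,.059)),((478,310.5),(.084,-.059))):print(ww(uv,.012,s).round(4),(R2@l+[.4825,-.3244]).round(4))
```

```text
[ 0.44345727 -0.32531646  0.10672596]
[ 0.3991 -0.2658  0.012 ] [ 0.3978 -0.2664]
[ 0.5653 -0.2638  0.012 ] [ 0.5658 -0.2645]
[ 0.5668 -0.38    0.012 ] [ 0.5672 -0.3824]
```

Tray estimate agrees. Lower.

```bash
python3 -m handwheel '[0.05,-0.07,2.5,0,0,0, 0,0,2.5,0,0,0, 0,0,2.5,0,0,0, 0,0,0.8,0,0,0, 0,0,0.4,0,0,0, 0,0,0.2,0,0,0, 0,0,0.1,0,0,0, 0,0,0,0,0,0]'; python3 go.py .4425 -.3249 .014 90.65
```

```text
time_s: 36.33
position: [0.4428, -0.3257, 0.018]
tcp_rot: [-180.0, 0.0, 90.6]
contact_force: [0.1, -0.7, -0.2]
grip_width: 0.377
t 36.33 pos [ 0.4428 -0.3257  0.018 ] rot [-1.7999e+02  1.0000e-02  9.0640e+01] q6 -39.6 F [ 0.1 -0.7 -0.2] grip 32.2
turn [-0.0001  0.0001 -0.0002] shift cm [ 0.08 -0.03  0.4 ] len 0.41 shift in present axes [ 0.08 -0.03  0.4 ]
```

```bash
python3 -m handwheel '[0,0,0.2,0,0,0, 0,0,0.15,0,0,0, 0,0,0.05,0,0,0, 0,0,0,0,0,0]'; python3 -m handwheel '[0,0,0,0,0,0, 0,0,0,0,0,0, 0,0,0,0,0,0]' 4.3;  python3 -m handwheel '[0,0,-1,0,0,0, 0,0,-3,0,0,0, 0,0,-4,0,0,0, 0,0,-3,0,0,0, 0,0,0,0,0,0]'; python3 go.py .654 -.1144 .12 73.5
python3 - <<'E'
from h import *
im,d=get_image("wrist"); cv2.imwrite("pics/w16.png",im[:,:,::-1])
E
```

```text
time_s: 36.83
position: [0.4427, -0.3257, 0.0146]
tcp_rot: [-180.0, -0.0, 90.6]
contact_force: [-6.7, 4.4, 13.4]
grip_width: 0.381
time_s: 37.2
position: [0.4426, -0.3256, 0.0134]
tcp_rot: [-180.0, -0.0, 90.6]
contact_force: [-0.1, 0.2, 0.3]
grip_width: 0.503
time_s: 37.83
position: [0.4436, -0.3263, 0.1269]
tcp_rot: [179.8, 0.2, 90.6]
contact_force: [0.4, 0.4, 0.0]
grip_width: 0.502
t 37.83 pos [ 0.4436 -0.3263  0.1269] rot [1.7983e+02 1.5000e-01 9.0640e+01] q6 -39.6 F [0.4 0.4 0. ] grip 42.8
turn [0.0033 0.0022 0.2992] shift cm [26.29 14.15  0.69] len 29.87 shift in present axes [20.96 21.27  0.69]
```

View pics/w16.png

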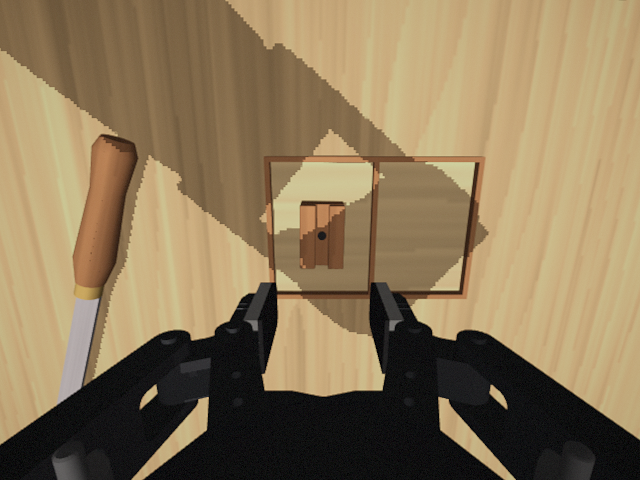

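```bash
python3 -m handwheel '[0,0,0.3,0,0,0.15, 0,0,0,0,0,0.149, 3.75,2.02,0,0,0,0, 3.75,2.02,0,0,0,0, 3.75,2.02,0,0,0,0, 3.75,2.02,0,0,0,0, 3.75,2.02,0,0,0,0, 3.75,2.02,0,0,0,0, 3.75,2.02,0,0,0,0, 0,0,0,0,0,0, 0,0,0,0,0,0]' 3.6; python3 go.py .654 -.1144 .12 73.5
python3 - <<'E'
from h import *
print(w("top",(346,187),.14))
s=bot.read_state();print(s["position"])
im,d=get_image("wrist"); cv2.imwrite("pics/w17.png",im[:,:,::-1])
E
```

```text
time_s: 39.25
position: [0.6522, -0.1142, 0.1195]
tcp_rot: [-179.9, 0.0, 73.5]
contact_force: [-1.3, 0.3, -0.1]
grip_width: 0.424
t 39.25 pos [ 0.6522 -0.1142  0.1195] rot [-1.7987e+02  2.0000e-02  7.3530e+01] q6 4.3 F [-1.3  0.3 -0.1] grip 36.2
turn [-0.0022  0.0003  0.0005] shift cm [ 0.03  0.18 -0.05] len 0.19 shift in present axes [ 0.03  0.18 -0.05]
[ 0.76754537 -0.06459986  0.14      ]
[ 0.65222118 -0.11416216  0.1194618 ]
```

View pics/w17.png

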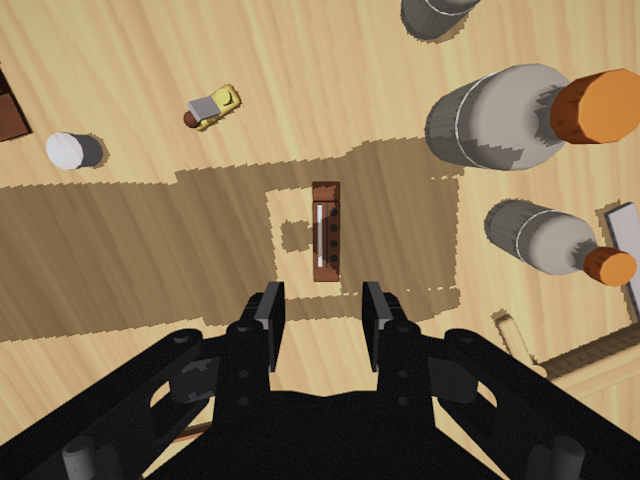

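```bash
python3 - <<'E'
from h import *
s=bot.read_state();p=s["position"];r=Rn.from_euler("xyz",s["tcp_rot"],degrees=True).inv()
for uv,z in(((326.5,182),.005),((326.5,281),.005),((313,232),.009),((340,232),.009)):print((r.apply(ww(uv,z,s)-p)*1000).round(1))
E
python3 -m handwheel '[0.03,0.1,2.5,0,0,0, 0,0.08,2.5,0,0,0, 0,0,2.5,0,0,0, 0,0,1.8,0,0,0, 0,0,1.0,0,0,0, 0,0,0.6,0,0,0, 0,0,0,0,0,0]'; python3 go.py .654 -.1144 .0015 73.5
```

```text
[ 42.6   2.4 114.8]
[-39.7   2.7 114.8]
[  3.8  -8.2 110.8]
[  3.8  13.2 110.8]
time_s: 40.17
position: [0.6546, -0.1143, 0.0117]
tcp_rot: [-180.0, -0.0, 73.5]
contact_force: [-0.3, -0.1, 0.5]
grip_width: 0.42
t 40.17 pos [ 0.6546 -0.1143  0.0117] rot [-179.97   -0.     73.51] q6 4.4 F [-0.3 -0.1  0.5] grip 35.8
turn [-0.0005 -0.0001  0.0001] shift cm [-0.03 -0.06  1.02] len 1.02 shift in present axes [-0.03 -0.06  1.02]
```

```bash
python3 -m handwheel '[0,0,0.5,0,0,0, 0,0,0.3,0,0,0, 0,0,0.15,0,0,0, 0,0,0,0,0,0]'; python3 -m handwheel '[0,0,0,0,0,0, 0,0,0,0,0,0]' 2.8;python3 -m handwheel '[0,0,0,0,0,0, 0,0,0,0,0,0, 0,0,0,0,0,0, 0,0,0,0,0,0]' 1.2
```

```text
time_s: 40.67
position: [0.6545, -0.1142, 0.0019]
tcp_rot: [-180.0, -0.0, 73.5]
contact_force: [-0.2, -0.1, -0.4]
grip_width: 0.423
time_s: 40.92
position: [0.6546, -0.1142, 0.0021]
tcp_rot: [-180.0, -0.0, 73.5]
contact_force: [1.1, 0.0, 0.1]
grip_width: 0.333
time_s: 41.42
position: [0.6548, -0.1143, 0.0024]
tcp_rot: [180.0, -0.0, 73.5]
contact_force: [-0.1, -0.1, 4.6]
grip_width: 0.236
```

```bash
python3 -m handwheel '[0,0,-0.3,0,0,0, 0,0,-1.5,0,0,0, 0,0,-3,0,0,0, 0,0,-3,0,0,0, 0,0,-0.5,0,0,-0.15, 0,0,0,0,0,-0.149, 0,0,0,0,0,0]'; python3 go.py .5245 -.3239 .085 90.65;  python3 - <<'E'
from h import *
im,d=get_image("wrist"); cv2.imwrite("pics/w18.png",im[:,:,::-1])
E
```

```text
time_s: 42.3
position: [0.6547, -0.1143, 0.0859]
tcp_rot: [180.0, -0.0, 90.6]
contact_force: [0.0, -0.0, -0.6]
grip_width: 0.234
t 42.3 pos [ 0.6547 -0.1143  0.0859] rot [179.99  -0.    90.6 ] q6 -12.7 F [ 0.  -0.  -0.6] grip 20.0
turn [ 0.0001 -0.0001 -0.0009] shift cm [-20.82 -13.26   0.09] len 24.68 shift in present axes [-20.83 -13.24   0.08]
```

View pics/w18.png

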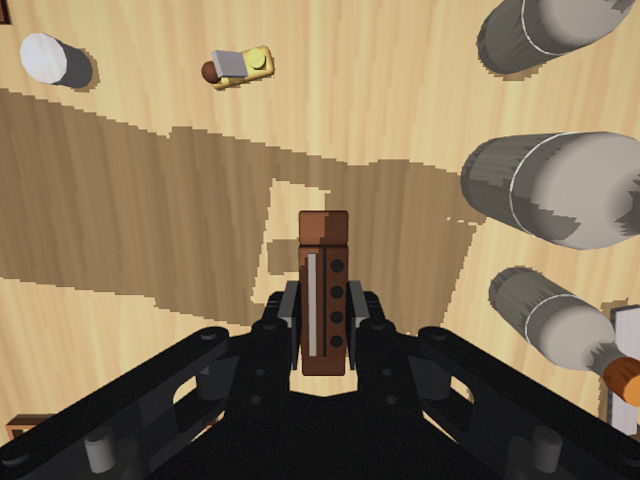

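```bash
python3 -m handwheel '[-3.47,-2.2,0,0,0,0, -3.47,-2.2,0,0,0,0, -3.47,-2.2,0,0,0,0, -3.47,-2.2,0,0,0,0, -3.47,-2.2,0,0,0,0, -3.47,-2.2,0,0,0,0, 0,0,0,0,0,0, 0,0,0,0,0,0]'; python3 go.py .5245 -.3239 .006 90.65; python3 -m handwheel '[0,0,2.5,0,0,0, 0,0,2.5,0,0,0, 0,0,1.6,0,0,0, 0,0,0.5,0,0,0, 0,0,0.2,0,0,0, 0,0,0,0,0,0]'; python3 go.py .5245 -.3239 .006 90.65
```

```text
time_s: 43.35
position: [0.5251, -0.3237, 0.0852]
tcp_rot: [-180.0, -0.0, 90.5]
contact_force: [0.3, -0.8, -0.6]
grip_width: 0.235
t 43.35 pos [ 0.5251 -0.3237  0.0852] rot [-1.7997e+02 -3.0000e-02  9.0500e+01] q6 -34.5 F [ 0.3 -0.8 -0.6] grip 20.0
turn [-0.0004 -0.0005 -0.0025] shift cm [-0.02 -0.06  7.92] len 7.92 shift in present axes [-0.02 -0.05  7.92]
time_s: 44.1
position: [0.5252, -0.3241, 0.0127]
tcp_rot: [180.0, 0.0, 90.6]
contact_force: [-0.2, 0.1, -0.7]
grip_width: 0.237
t 44.1 pos [ 0.5252 -0.3241  0.0127] rot [1.7999e+02 2.0000e-02 9.0640e+01] q6 -34.7 F [-0.2  0.1 -0.7] grip 20.2
turn [ 0.0002  0.0003 -0.0002] shift cm [ 0.02 -0.07  0.67] len 0.68 shift in present axes [ 0.02 -0.07  0.67]
```

```bash
python3 -m handwheel '[0,0,0.3,0,0,0, 0,0,0.2,0,0,0, 0,0,0.1,0,0,0, 0,0,0,0,0,0]';python3 -m handwheel '[0,0,0.05,0,0,0, 0,0,0,0,0,0]'; python3 -m handwheel '[0,0,0,0,0,0, 0,0,0,0,0,0, 0,0,0,0,0,0]' 3.4;  python3 -m handwheel '[0,0,-1,0,0,0, 0,0,-3,0,0,0, 0,0,-4,0,0,0, 0,0,-4,0,0,0, 0,0,-4,0,0,0, -4,0,0,0,0,0, 0,0,0,0,0,0]'
python3 - <<'E'
from h import *
im,d=get_image("wrist"); cv2.imwrite("pics/w19.png",im[:,:,::-1])
im,d=get_image("top");np.savez("pics/tope.npz",im=im,d=d);cv2.imwrite("pics/tope.png",cv2.resize(im[160:400,110:510,::-1],None,fx=2,fy=2,interpolation=2))
im,d=get_image("side");cv2.imwrite("pics/sidee.png",im[:,:,::-1])
E
```

```text
time_s: 44.6
position: [0.5249, -0.3239, 0.0064]
tcp_rot: [-180.0, -0.0, 90.6]
contact_force: [-2.0, 0.7, 4.8]
grip_width: 0.235
time_s: 44.85
position: [0.5249, -0.3239, 0.0064]
tcp_rot: [-180.0, -0.0, 90.6]
contact_force: [-5.2, 3.6, 10.9]
grip_width: 0.231
time_s: 45.22
position: [0.5248, -0.3239, 0.0053]
tcp_rot: [-180.0, -0.0, 90.6]
contact_force: [-0.6, 0.5, -0.7]
grip_width: 0.394
time_s: 46.1
position: [0.5253, -0.3656, 0.1665]
tcp_rot: [180.0, 0.0, 90.6]
contact_force: [0.6, -0.1, 0.1]
grip_width: 0.398
```

View pics/w19.png

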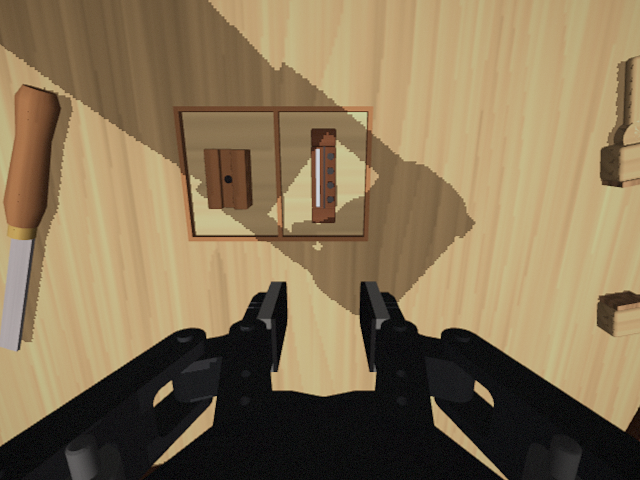

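View pics/tope.png

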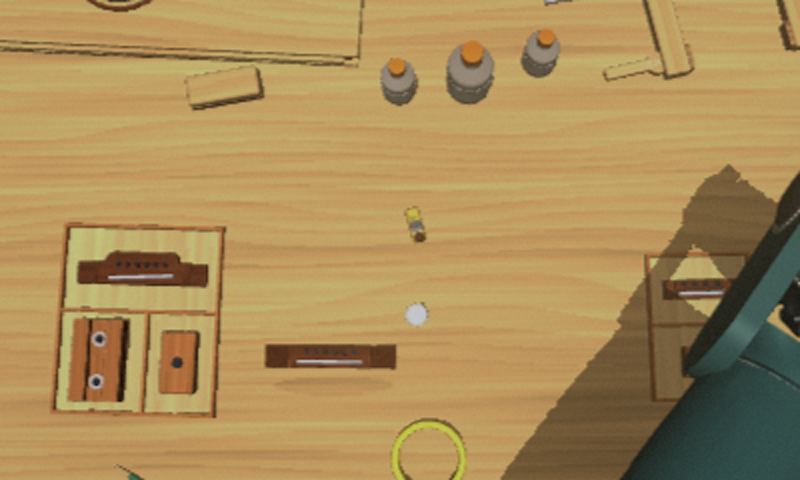

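View pics/sidee.png

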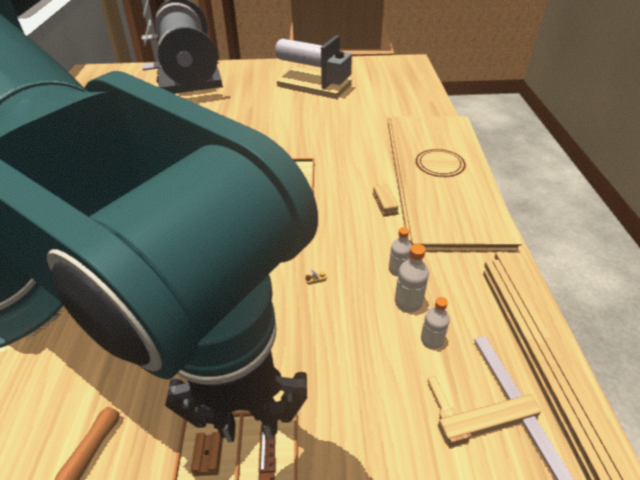

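Run:
```python
from h import *
s=bot.read_state()
def loc(p,o,th):
    th=np.radians(th);R2=np.array([[np.cos(th),-np.sin(th)],[np.sin(th),np.cos(th)]]);return (R2.T@(np.array(p[:2])-o)).round(4)
L=([.4961,.3198],-2.03);S=([.4825,-.3244],.65)
a=ww((228,179.5),.02,s);print("ukeblock",loc(a,*S))
a=(ww((323.5,129),.009,s)+ww((323,222),.009,s))/2;print("ukebridge",loc(a,*S))
t=lambda u,v:(110+(u+.5)/2-.5,160+(v+.5)/2-.5)
print("tail",loc(w("top",t(177,362),.024),*L))
print("neck",loc((w("top",t(99,338),.022)+w("top",t(96,381),.022))/2,*L))
e=(w("top",t(78,273),.01)+w("top",t(207,276),.01))/2;print("belly (wing mid)",loc(e,*L))
im,d=get_image("top")
for k,z in dict(belly_bridge_c=.009,neck_block_c=.019,tail_block_c=.014,pyramid_bridge_c=.005).items():
    for q in tip_of("top",k)[:1]:print(k,q["conf"],loc(w("top",q["point"],z),*L), w("top",q["point"],z).round(4))
```

```text
ukeblock [-0.0399  0.0021]
ukebridge [0.0422 0.003 ]
tail [-0.048  -0.0513]
neck [-0.0475  0.0398]
belly (wing mid) [ 0.0512 -0.0023]
belly_bridge_c 0.73 [0.0602 0.005 ] [0.5564 0.3226 0.009 ]
neck_block_c 0.85 [-0.0543  0.0424] [0.4433 0.3641 0.019 ]
tail_block_c 0.6 [-0.0486 -0.0567] [0.4455 0.2649 0.014 ]
pyramid_bridge_c 0.97 [-0.0357 -0.2206] [0.4526 0.1006 0.005 ]
```

All the positions are well inside their tolerances, the pyramid bridge hasn't moved and the gripper is clear, so I'm handing in.

```bash
python3 -m handwheel '[0,0,0,0,0,0, 0,0,0,0,0,0]'; python3 -c "
from workcell import workorder
print(workorder.job_done())"
```

```text
time_s: 46.75
position: [0.5255, -0.3638, 0.1655]
tcp_rot: [-180.0, -0.0, 90.6]
contact_force: [0.6, 0.0, 0.5]
grip_width: 0.395
the job is handed in; nothing more can be done
None
```

Both kits are made up, and I handed the job in at about 47 s of the 112 s allowed. No verdict is reported.

**Final positions.** In the last wrist and top pictures all five parts lie right side up inside their compartments. I measured these centres from hole and edge points in those pictures, in the frame of their tray:

| Part | Compartment | x, y (mm) |
|---|---|---|
| Neck block | large tray, wide | -48, 40 |
| Tail block | large tray, narrow | -48, -51 |
| Belly bridge | large tray, long | about 51 to 60, -2 to 5 |
| Ukulele bridge | small tray, far | 42, 3 |
| Ukulele block | small tray, near | -40, 2 |

- **Disagreement on the belly bridge:** the lower x is the middle of its wings, which lie about 6 mm to the near side of the centre of the outline. The network put the centre at x 60, y 5. Both fall well inside the limits.
- **Neck and tail blocks:** the network's points differed from mine by up to about 7 mm, also inside the limits.
- **Flatness:** I judged it from the pictures and from the contact felt as each part was set down. I did not measure tilt separately.
- **Spare bridge and glue bottle:** the spare pyramid bridge is within about 2 mm of its start by two different measuring methods. The glue bottle still stands.
- **Forces and clearance:** the contact readings I saw stayed below about 17 N. The gripper was clear of everything when I handed in.

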